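# Square the label plates and hold them home behind the shelf lip

## Task

The three small label plates lie in an untidy pile: knock the pile square on the table in front of the low bobbin shelf, so that all edges line up. Then push the squared pile, still flat and in its order, short edge first under the front lip of the shelf into the label slot, against the spring bar hidden there, until you feel it is fully home. Finish while still holding it pressed home against the spring (I will put the locking pin in), and leave the tin and the wax block where they are.

Things in the scene. Friction and masses are not known exactly. Their poses are not given: they have to be found in the camera images.
- plate_bottom: aluminium label plate, 56 (its x) x 26 (its y) x 5 mm thick, two dark dots on its long centre line; origin at the centre of its underside, z up; mass about 45 g. All three plates are alike. The lowest of the pile; lies loose on the table.
- plate_middle: aluminium label plate, 56 (its x) x 26 (its y) x 5 mm thick, two dark dots on its long centre line; origin at the centre of its underside, z up; mass about 45 g. All three plates are alike. The middle one of the pile.
- plate_top: aluminium label plate, 56 (its x) x 26 (its y) x 5 mm thick, two dark dots on its long centre line; origin at the centre of its underside, z up; mass about 45 g. All three plates are alike. The top one of the pile. The pile is 15 mm high; the plates start shifted 1.5 to 11 mm and turned up to 0.14 rad against one another.
- bobbin_shelf: low wooden shelf with aluminium front rail, fixed on the table, 67 (x) x 140 (y) x 36 mm high; two bobbins near its back reach 50 mm. Origin on the table under its middle; x points from the front face (x = -40 mm) to the back (x = 27 mm), plates go in along +x. The spring bar inside stands across the slot, its face at x = -26 mm untouched, -16 mm fully pressed: the pile goes 24 mm deep and 32 mm of it stay outside.
- slot_mouth (a point): centre of the label slot's opening in the front face of the bobbin shelf (x = -40 mm, y = 0, z = 9.5 mm of the shelf). The slot is 38 mm wide, open at the bottom to the table and 19 mm high under the lip, which is 3 mm thick. The sewing machine's head and its lamp hang ahead of the robot, left of here: swing past them with the arm drawn in.
- spring_bar (a joint): travel of the hidden spring bar in m: 0 untouched, 0.010 pressed fully back on its stop. It starts to give at about 2 N, needs about 7 N at 0.007 and 9 N at 0.010, and springs back when released. A dark pin in the slot on the shelf's top moves with it.
- round_tin: bystander: round green tin, 70 mm across, 31 mm high, on the table to the right of the work; origin at the centre of its underside
- wax_block: bystander: yellow block of wax, 33 x 51 x 23 mm, on the table to the right of the work; origin at the centre of its underside
Things that resemble listed ones, but are neither listed nor needed, are in the scene too. Leave any orange look-alike of the plate_top alone.

How it is judged (in metres and radians):
On the way, in this order (a step that is already met when the one before it is completed fails the run):
1. the pile is square (edges within 2.5 mm, turned less than 0.09 rad against each other) while it is still in front of the lip (x of plate_middle in the frame of plate_bottom between -0.0025 and 0.0025 m and y of plate_middle in the frame of plate_bottom between -0.0025 and 0.0025 m and angle between the x axis of plate_bottom and the x axis of plate_middle, either way round below 0.09 rad and z of plate_middle in the frame of plate_bottom between 0.003 and 0.007 m and x of plate_top in the frame of plate_middle between -0.0025 and 0.0025 m and y of plate_top in the frame of plate_middle between -0.0025 and 0.0025 m and angle between the x axis of each of plate_middle, plate_bottom and the x axis of plate_top, either way round below 0.09 rad and z of plate_top in the frame of plate_middle between 0.003 and 0.007 m and x of plate_top in the frame of plate_bottom between -0.0025 and 0.0025 m and y of plate_top in the frame of plate_bottom between -0.0025 and 0.0025 m and z of plate_top in the frame of plate_bottom between 0.008 and 0.012 m and x of each of plate_bottom, plate_middle, plate_top in the frame of bobbin_shelf below -0.064 m), for 0.2 s.
2. the squared pile is home behind the lip and presses the spring bar back more than 7 mm (x of plate_middle in the frame of plate_bottom between -0.0025 and 0.0025 m and y of plate_middle in the frame of plate_bottom between -0.0025 and 0.0025 m and angle between the x axis of plate_bottom and the x axis of plate_middle, either way round below 0.09 rad and z of plate_middle in the frame of plate_bottom between 0.003 and 0.007 m and x of plate_top in the frame of plate_middle between -0.0025 and 0.0025 m and y of plate_top in the frame of plate_middle between -0.0025 and 0.0025 m and angle between the x axis of each of plate_middle, plate_bottom and the x axis of plate_top, either way round below 0.09 rad and z of plate_top in the frame of plate_middle between 0.003 and 0.007 m and x of plate_top in the frame of plate_bottom between -0.0025 and 0.0025 m and y of plate_top in the frame of plate_bottom between -0.0025 and 0.0025 m and z of plate_top in the frame of plate_bottom between 0.008 and 0.012 m and x of each of plate_bottom, plate_middle, plate_top in the frame of bobbin_shelf above -0.0495 m and y of plate_bottom in the frame of bobbin_shelf between -0.01 and 0.01 m and y of plate_middle in the frame of bobbin_shelf between -0.01 and 0.01 m and y of plate_top in the frame of bobbin_shelf between -0.01 and 0.01 m and value of joint spring_bar above 0.007 m and height (world z) of plate_bottom below 0.005 m and (contact force between the fingers and plate_bottom above 1 N or contact force between the fingers and plate_middle above 1 N or contact force between the fingers and plate_top above 1 N)), for 0.2 s.
At the end, for the whole second after the job is handed in: Plates flat, in order, edges within 2.5 mm and 0.09 rad of one another; front edges 18.5 mm or more behind the shelf's front face, within 10 mm of the slot's middle; spring bar pressed back over 7 of its 10 mm; fingers still push or grip the pile (over 1 N), pile at rest (all of step 2 and linear speed of each of plate_bottom, plate_middle, plate_top below 0.02 m/s); the arm keeps its last pose, push and grip.
It fails at once if the tin is pushed aside (more than 15 mm) (distance of round_tin from where it was at the start of the episode above 0.015 m).
It fails at once if the wax block is pushed aside (more than 15 mm) (distance of wax_block from where it was at the start of the episode above 0.015 m).
It also fails if it takes over 67 s, if anything falls off the work surface, if the arm or the gripper's body presses on something with over 40 N, if the wrist force passes 120 N, or if a joint passes its speed limit or range.

## Robot

A 6-joint arm with a two-finger parallel gripper is mounted at the origin on a cart in front of the work surface, level with it; the furniture and walls round the work are solid. World frame = base frame: x ahead of the robot, y to its left, z up, the work surface at z = 0. Lengths are in m, angles in degrees, forces in N, time in s.
With the tool pointing down it reaches from about 0.25 to 0.775 m from the base axis. Payload 8.9 kg.
Tool frame: the origin (TCP) lies midway between the tips of the shut fingers; the grasp point (between the pads) lies 19 mm behind it; x points along the fingers, z is the direction in which the jaws open and shut, and the axes are right-handed (so a half turn about x gives the same grasp; the last joint's range is limited). The gripper opens to 85 mm and grips with 20 to 120 N. Pads are 22 mm wide; open, the fingers measure 114 mm over their backs; the gripper's body (76 mm by 85 mm) begins 54 mm behind the grasp point. The pads swing forward as they close: fully open they stand 13 mm farther back than shut.
Start: joints at [-81.377, 16.656, -8.789, 64.555, 0, 82.019], TCP at [0.15, -0.503, 0.231] pointing down, gripper open.
Joint ranges: [-144.48, 144.48], [-52.06, 99.96], [-74.48, 78.29], [-112.23, 115.85], [-86.99, 84.42], [-180, 180]. Speed limits (degrees/s): [127.2, 127.2, 159.86, 180, 180, 180].

## Interface

Orientations are given as [roll, pitch, yaw] about the fixed x, y, z axes, in that order (R = Rz(yaw) Ry(pitch) Rx(roll)).
In Python, from station import bot, optics, job gives the robot as it stands.
- The arm moves only by the tool apply_moves, never from a script. Its argument "increments" is a list of rows, each an object with "hand": the opening in per cent of the stroke, from 0 (shut) to 100 (fully open); "dp": the shift along the tool's x, y, z in cm, a list of three; "angular": the turn, a rotation vector about the tool's x, y, z in degrees, a list of three. In form: [{"hand": hand, "dp": [tx, ty, tz], "angular": [wx, wy, wz]}, ...]. A call has 1 to 8 rows; each row shifts and turns the commanded pose from where the row before left it, along the tool's axes as they then stand; what a row does not reach is not made up. A row lasts 1/12 s, in which the tool goes at most 41.7 mm and 7.16 degrees, less where a joint would pass 70% of its speed; a pose out of reach is approached as far as the arm can. A call with a gripper value outside its range is refused whole. The fingers move at their own pace and stop on an object; "squeeze" is the grip in N (left out, the last holds). Time passes only in rows, so rows that do not move let the fingers close. It gives the time, the measured TCP pose, the force and the opening at its end, in the units of the state.
- bot.get_state(): the state, without advancing time (a new reading comes with each control period).
- optics.capture(name): name is "side" or "top" or "wrist"; returns a dict with "frame" (400x640x3 uint8, blue, green, red), "range_z" (400x640 float32, m along the optical axis (not along the pixel's ray), 0 where there is no reading), "fx", "fy", "cx", "cy" (pixels), "eye" and "orientation" of the camera in the world. Camera axes: x right, y down, z forward; pixel columns grow to the right and rows downward; lengths in m; the calibration is good to about 2 mm. The wrist camera is an equidistant fisheye: a pixel r from the principal point sees the ray r / f radians off the axis. A picture is of the moment at which its call begins.
- job.hand_in(): hands the job in, once; it reports no verdict.
Trained networks look in the newest picture that a camera, given by its name, has taken for a name from the list of things; names that differ only in an ending like _2 or _b are one class to them, and where a whole thing is asked for, a point or a joint stands for the part that bears it (a point fixed in the world has none). Each returns a list of dicts, best first, with "conf" (0 to 1); they miss things now and then, are a little off and sometimes report something else, mostly with a low value. They report only what shows in the picture. A call takes as long as a camera call. They do not tell look-alikes from the thing itself.
- optics.cut_out(camera, target): "mask" (400x640 bool, what is visible of it) and "box" ([left, top, right, bottom] in pixels, round what is visible of it).
- optics.mark_of(camera, target): "pixel" ([column, row] in pixels: a listed point, or the origin of a listed thing).
The state is a dict: "clock": time; "joints": joint angles; "qvel": joint speeds; "tau": joint torques, N m; "tcp_pos": TCP position; "ee_rot": TCP orientation; "ft_force": force on the tool from outside, world axes, zero at the start; "moment": the same for the moment, N m; "gripper_width": finger opening in m.
Only numpy, scipy, OpenCV 4.12 (cv2) and the standard library are available. Lean on these libraries where they do the work, as an engineer would, in place of code of your own. Each camera call takes 0.05 s, during which the arm holds its last target.

## Working session

There is one attempt and no reset: what is moved stays moved. The work goes in short steps, Python scripts to look and compute and a tool call to move; the robot and the scene stay as the last step left them, time stands still between calls to the robot, and variables do not carry over. Pictures are saved under pics/ and viewed, and the job is handed in when it is done.

Besides the shell and the picture viewer there is one more tool, called after "Request:" by a JSON object that holds its "method" and its "body", one argument or row to a line. apply_moves: Moves the arm, as the interface text tells. Its arguments: {"type":"object","properties":{"increments":{"type":"array","items":{"type":"object","properties":{"hand":{"type":"number"},"dp":{"type":"array","items":{"type":"number"}},"angular":{"type":"array","items":{"type":"number"}}}}},"squeeze":{"type":"number"}},"required":["increments"]}

```bash
ls; mkdir -p pics; cat > h.py <<'E'
import numpy as np, cv2
from station import bot, optics, job
from scipy.spatial.transform import Rotation as R
E
python3 - <<'E'
from h import *
s=bot.get_state(); print(s)
for n in ("side","top","wrist"):
    c=optics.capture(n); cv2.imwrite(f"pics/{n}0.png",c["frame"]); print(n,c["fx"],c["cx"],c["cy"],c["eye"],c["orientation"])
    for t in ("plate_top","plate_bottom","bobbin_shelf","slot_mouth","round_tin","wax_block"):
        try:
            for m in optics.mark_of(n,t): print(t,m["conf"],m["pixel"])
        except Exception as e: print(t,e)
E
```

```text
pics
{'clock': 0.0, 'joints': array([-8.13762938e+01,  1.66899252e+01, -8.83029654e+00,  6.45545124e+01,
       -1.17795783e-03,  8.20208703e+01]), 'qvel': array([-0.04449118, -0.02004961,  0.05561494,  0.15555184,  0.05829752,
        0.08015364]), 'tau': array([-3.07276052e-03, -5.37135494e+01,  3.31376123e+01,  1.54533936e-02,
       -3.19626524e-04, -8.33803341e-06]), 'tcp_pos': array([ 0.14996229, -0.50267652,  0.2307283 ]), 'ee_rot': array([172.92388913,  89.92525652,  99.52672576]), 'ft_force': array([ 0.16080869,  0.52309572, -0.95647025]), 'moment': array([-0.04283833,  0.04004247,  0.00855453]), 'gripper_width': 0.0851173800910092}
side 508.1292776726189 319.8832179119165 199.40106014716173 [ 0.07337592 -1.02062344  0.47134575] [-119.45044045    1.28607817  -33.13555566]
plate_top 0.72 [281.3, 219.3]
plate_top 0.49 [238.9, 206.1]
plate_bottom 0.4 [272.7, 228.5]
bobbin_shelf 0.65 [335.0, 197.3]
slot_mouth 0.91 [320.3, 198.7]
round_tin 0.81 [327.9, 268.9]
wax_block 0.67 [416.8, 249.2]
top 478.92497322356786 316.9494188859219 196.44786432764764 [ 0.32527473 -0.37683255  0.86496088] [-1.68036929e+02  1.30312799e-01 -9.88391179e+01]
plate_top 0.92 [238.2, 273.1]
plate_top 0.66 [297.7, 246.7]
plate_bottom 0.6 [380.6, 153.6]
plate_bottom 0.59 [292.7, 256.3]
bobbin_shelf 0.62 [273.8, 180.2]
slot_mouth 0.75 [275.2, 197.5]
round_tin 0.6 [299.0, 250.2]
round_tin 0.59 [380.6, 236.6]
wax_block 0.63 [379.1, 151.7]
wrist 309.70691628693146 313.00894018878216 198.48760221206422 [ 0.22452842 -0.48018602  0.3743203 ] [ 1.62646674e+02 -8.33728640e-03 -7.34360199e+01]
```

View pics/side0.png

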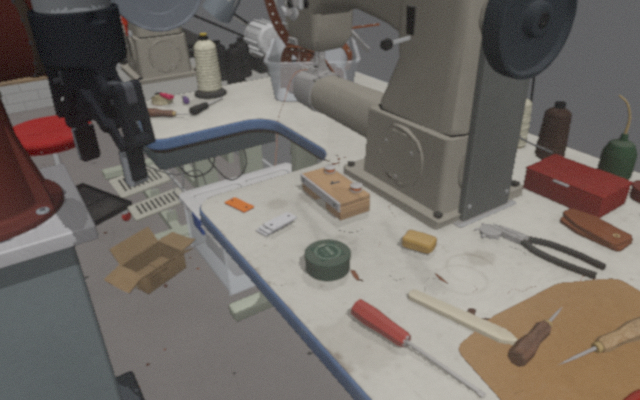

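View pics/top0.png

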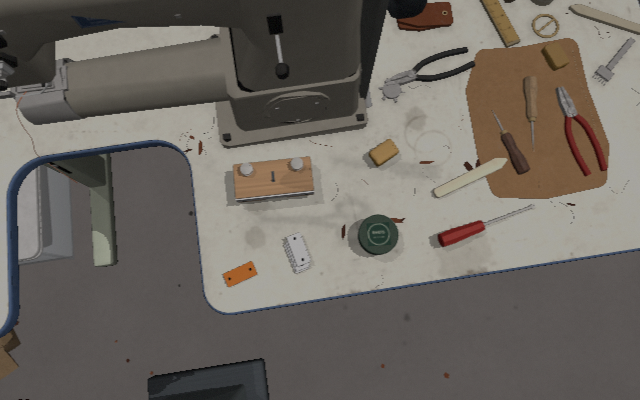

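View pics/wrist0.png

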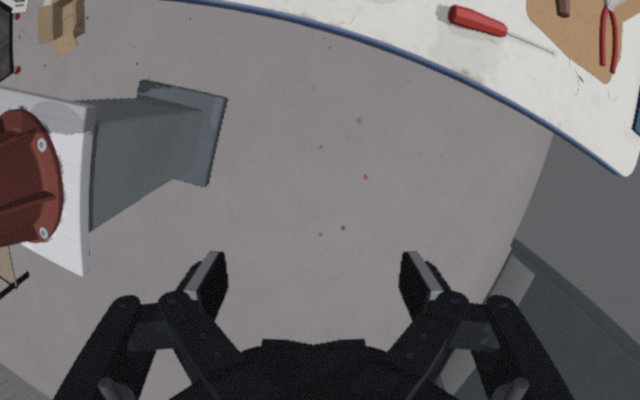

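The top view shows the pile at (297,252), the shelf at (273,180), the tin at (378,234), the wax at (383,152) and the orange look-alike at (240,274). Next I turn these into world positions.

```bash
cat >> h.py <<'E'
def Rm(o): return R.from_euler('xyz',o,degrees=True).as_matrix()
def cloud(c):
    z=c["range_z"]; v,u=np.mgrid[:400,:640]
    p=np.stack([(u-c["cx"])/c["fx"]*z,(v-c["cy"])/c["fy"]*z,z],-1)
    P=p@Rm(c["orientation"]).T+np.array(c["eye"]); P[z==0]=np.nan; return P
def ray(c,px,zw):
    d=Rm(c["orientation"])@np.array([(px[0]-c["cx"])/c["fx"],(px[1]-c["cy"])/c["fy"],1]); e=np.array(c["eye"]); return e+d*(zw-e[2])/d[2]
def proj(c,p):
    q=Rm(c["orientation"]).T@(np.array(p)-c["eye"]); return np.array([c["fx"]*q[0]/q[2]+c["cx"],c["fy"]*q[1]/q[2]+c["cy"]])
def rect(c,x0,x1,y0,y1,z,res=0.0005):
    # orthorectified at height z: image col = -y, row = -x
    e=np.array(c["eye"])
    H=[]; W=int((y1-y0)/res);Hh=int((x1-x0)/res)
    src=np.float32([proj(c,(x,y,z)) for x,y in((x1,y1),(x1,y0),(x0,y0),(x0,y1))])
    M=cv2.getPerspectiveTransform(src,np.float32([[0,0],[W,0],[W,Hh],[0,Hh]]))
    return cv2.warpPerspective(c["frame"],M,(W,Hh),flags=cv2.INTER_CUBIC)
E
python3 - <<'E'
from h import *
c=optics.capture("top"); P=cloud(c)
for n,p in dict(pile=(297,252),shelf=(273,180),tin=(378,234),wax=(383,152),orange=(240,274),table=(330,280),shelfFL=(235,198),shelfFR=(315,192)).items(): print(n,P[p[1],p[0]].round(4), ray(c,p,0).round(4))
for nm in("plate_top","plate_bottom","bobbin_shelf","round_tin","wax_block"):
    for m in optics.cut_out("top",nm): 
        k=m["mask"]&np.isfinite(P[...,0]); q=P[k]; print(nm,m["conf"],m["box"],q.mean(0).round(4),q.min(0).round(3),q.max(0).round(3))
im=c["frame"][140:300,210:430]; cv2.imwrite("pics/topz.png",cv2.resize(im,None,fx=3.6,fy=3.6,interpolation=cv2.INTER_CUBIC))
cv2.imwrite("pics/rect0.png",cv2.resize(rect(c,.2,.45,-.46,-.22,.015),None,fx=1.2,fy=1.2))
E
```

```text
pile [ 0.4094 -0.3523  0.0166] [ 0.4111 -0.3518  0.    ]
shelf [ 0.54   -0.3293  0.0391] [ 0.5502 -0.3271  0.    ]
tin [ 0.4172 -0.4973  0.0315] [ 0.4207 -0.5019  0.    ]
wax [ 0.565  -0.5344  0.0246] [ 0.572  -0.5391  0.    ]
orange [ 0.3873 -0.2469  0.009 ] [ 0.388  -0.2455  0.    ]
table [ 0.3529 -0.4027 -0.0014] [ 0.3529 -0.4026  0.    ]
shelfFL [ 0.5187 -0.2583  0.036 ] [ 0.5271 -0.2532  0.    ]
shelfFR [ 0.5161 -0.4008 -0.0024] [ 0.5155 -0.4008  0.    ]
plate_top 0.92 [224.8, 262.0, 256.5, 283.8] [ 0.3879 -0.246   0.0057] [ 0.371 -0.273  0.001] [ 0.406 -0.218  0.01 ]
plate_top 0.64 [286.4, 232.6, 310.5, 265.5] [ 0.4139 -0.3549  0.015 ] [ 0.385 -0.373 -0.   ] [ 0.444 -0.336  0.021]
plate_bottom 0.43 [281.2, 242.4, 299.3, 272.2] [ 0.406  -0.3367  0.005 ] [ 0.376 -0.349 -0.001] [ 0.428 -0.33   0.012]
bobbin_shelf 0.71 [233.1, 159.9, 314.2, 203.8] [ 0.5424 -0.3281  0.0367] [ 0.508 -0.401 -0.001] [ 0.59  -0.252  0.052]
round_tin 0.68 [358.3, 216.0, 395.4, 253.4] [ 0.4174 -0.4954  0.0306] [ 0.383 -0.531 -0.001] [ 0.451 -0.462  0.036]
wax_block 0.85 [367.4, 141.0, 395.4, 168.7] [ 0.5656 -0.5346  0.0219] [ 0.545 -0.562  0.006] [ 0.588 -0.51   0.027]
```

View pics/topz.png

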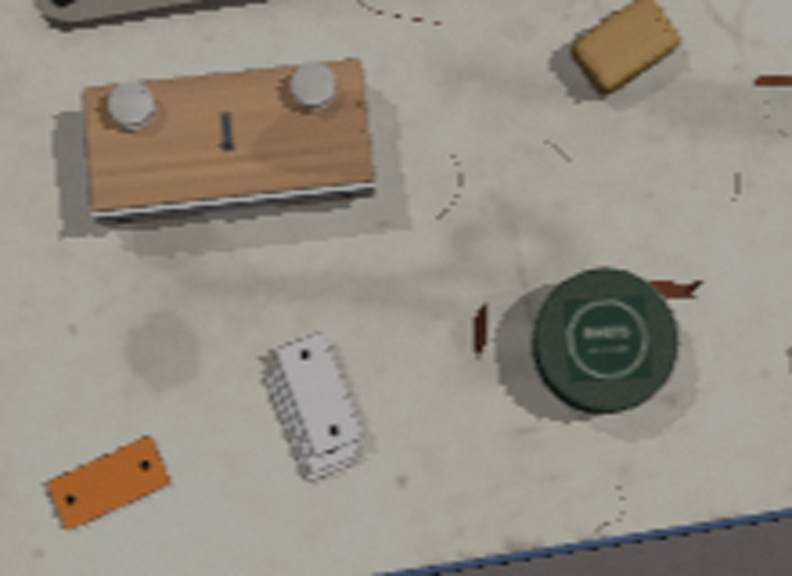

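View pics/rect0.png

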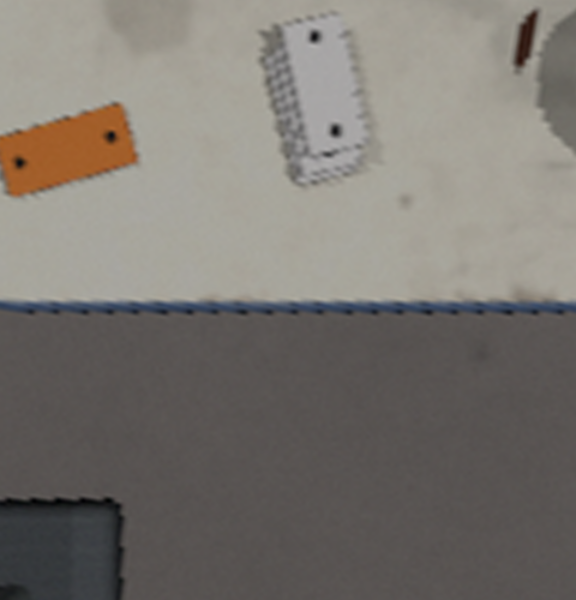

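```bash
python3 - <<'E'
from h import *
print(Rm(bot.get_state()["ee_rot"]).round(3))
c=optics.capture("top")
a=rect(c,.48,.6,-.43,-.23,.036,.00025); b=rect(c,.37,.46,-.43,-.23,.015,.00025)
cv2.imwrite("pics/rs.png",a); cv2.imwrite("pics/rp.png",cv2.resize(b[:,200:600],None,fx=2,fy=2))
c=optics.capture("side")
cv2.imwrite("pics/sidez.png",cv2.resize(c["frame"][150:290,220:380],None,fx=4.5,fy=4.2,interpolation=cv2.INTER_CUBIC))
E
```

```text
[[-0.     0.958  0.286]
 [ 0.     0.286 -0.958]
 [-1.    -0.    -0.   ]]
```

View pics/rs.png

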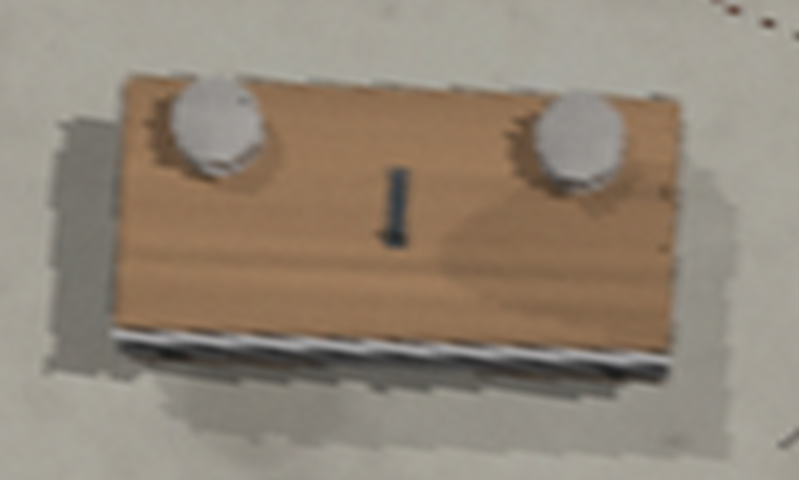

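View pics/rp.png

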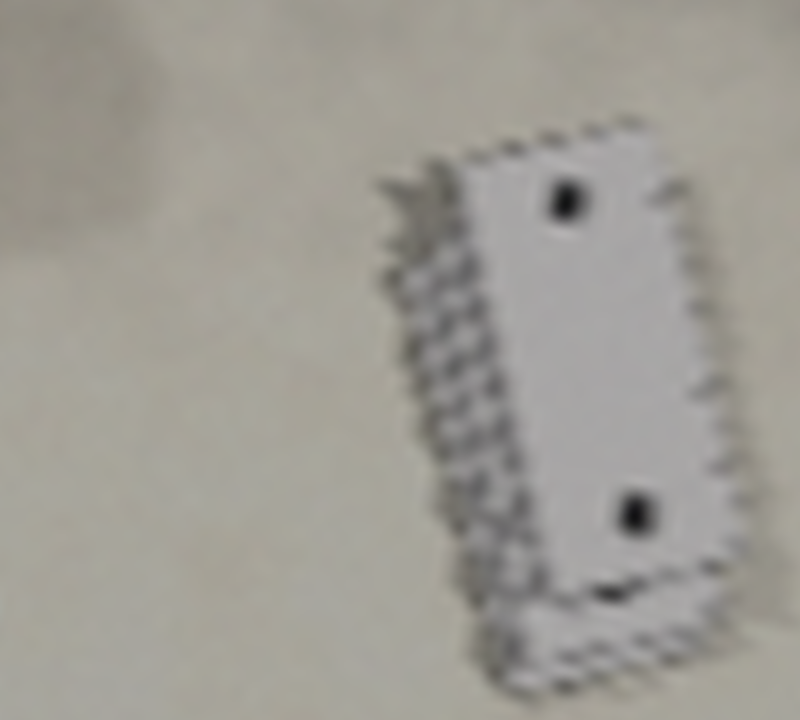

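View pics/sidez.png

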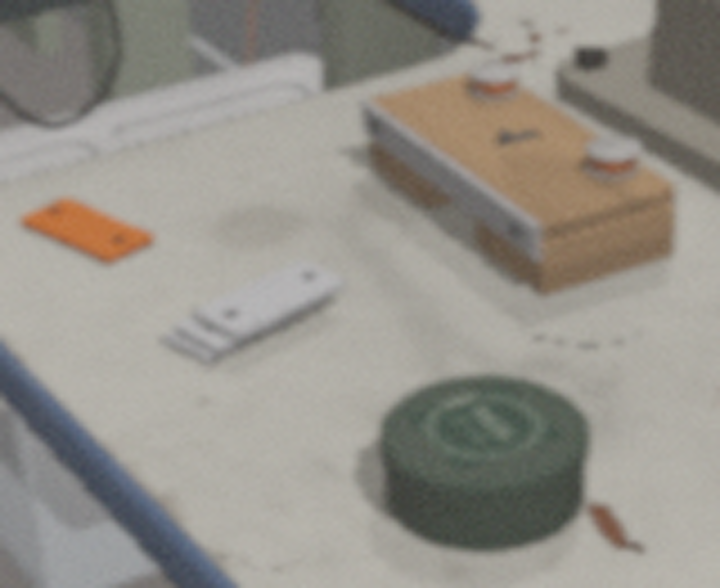

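```bash
cat >> h.py <<'E'
def go(p,yaw=None):
    """target tcp p; yaw deg of tool y axis; prints needed turn, then shift in tool axes after turn (cm)"""
    s=bot.get_state(); M=Rm(s["ee_rot"]); y=np.degrees(np.arctan2(M[1,1],M[0,1])); 
    T=R.from_euler('z',yaw if yaw is not None else y,degrees=True).as_matrix()@np.array([[0,1,0],[0,0,-1],[-1,0,0]]).astype(float)
    rv=R.from_matrix(M.T@T).as_rotvec(degrees=True)
    print("t",round(s["clock"],2),"tcp",(1000*s["tcp_pos"]).round(1),"yaw",round(y,2),"F",s["ft_force"].round(1),"w",round(1000*s["gripper_width"],1))
    print("rot",rv.round(2),"shift cm",(T.T@(np.array(p)-s["tcp_pos"])*100).round(2))
E
python3 - <<'E'
from h import *
go((.4114,-.3518,.12),12.5)
E
```

```text
t 1.45 tcp [ 150.  -503.1  231.3] yaw 16.6 F [ 0.4 -0.2  0. ] w 85.5
rot [ 4.1 -0.  -0. ] shift cm [11.13 28.79 -9.12]
```

Request:
{"method": "apply_moves", "body": {
  "increments": [
    {"hand": 100, "dp": [0, 0, 0], "angular": [4.1, 0, 0]},
    {"hand": 100, "dp": [0, 3.6, -1.14], "angular": [0, 0, 0]},
    {"hand": 100, "dp": [0, 3.6, -1.14], "angular": [0, 0, 0]},
    {"hand": 100, "dp": [0, 3.6, -1.14], "angular": [0, 0, 0]},
    {"hand": 100, "dp": [0, 3.6, -1.14], "angular": [0, 0, 0]},
    {"hand": 100, "dp": [0, 3.6, -1.14], "angular": [0, 0, 0]},
    {"hand": 100, "dp": [0, 3.6, -1.14], "angular": [0, 0, 0]},
    {"hand": 100, "dp": [0, 3.6, -1.14], "angular": [0, 0, 0]}
  ],
  "squeeze": 20
}}

```text
clock: 2.12
tcp_pos: [0.3802, -0.3695, 0.2315]
ee_rot: [25.6, 90.0, -51.9]
ft_force: [0.6, -0.9, -0.6]
gripper_width: 0.0854
```

Request:
{"method": "apply_moves", "body": {
  "increments": [
    {"hand": 100, "dp": [1, 3.6, -1.14], "angular": [0, 0, 0]},
    {"hand": 100, "dp": [3.3, 0, 0], "angular": [0, 0, 0]},
    {"hand": 100, "dp": [3.3, 0, 0], "angular": [0, 0, 0]},
    {"hand": 100, "dp": [3.3, 0, 0], "angular": [0, 0, 0]},
    {"hand": 100, "dp": [0, 0, 0], "angular": [0, 0, 0]}
  ]
}}

```text
clock: 2.53
tcp_pos: [0.409, -0.3485, 0.117]
ee_rot: [-150.4, 89.5, 132.1]
ft_force: [-0.3, 2.2, -0.8]
gripper_width: 0.085
```

```bash
python3 - <<'E'
from h import *
go((.4114,-.3518,.001),12.5)
c=optics.capture("wrist"); cv2.imwrite("pics/w1.png",c["frame"])
E
```

```text
t 2.53 tcp [ 409.  -348.5  117. ] yaw 12.54 F [-0.3  2.2 -0.8] w 85.0
rot [ 0.04 -0.45  0.25] shift cm [11.6   0.16  0.38]
```

View pics/w1.png

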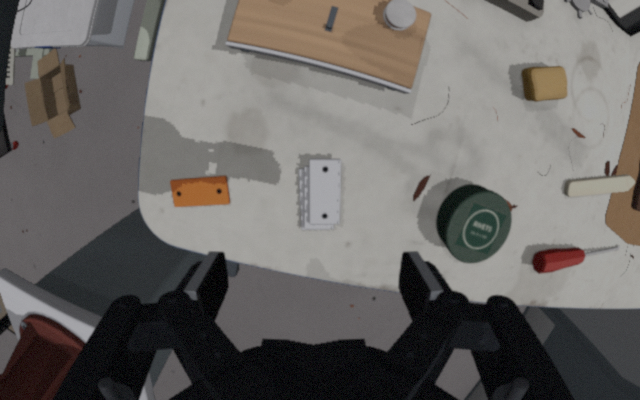

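Request:
{"method": "apply_moves", "body": {
  "increments": [
    {"hand": 100, "dp": [3.6, 0.16, 0.38], "angular": [0, 0, 0]},
    {"hand": 100, "dp": [3.6, 0, 0], "angular": [0, 0, 0]},
    {"hand": 85, "dp": [3.0, 0, 0], "angular": [0, 0, 0]},
    {"hand": 75, "dp": [0.8, 0, 0], "angular": [0, 0, 0]},
    {"hand": 70, "dp": [0, 0, 0], "angular": [0, 0, 0]},
    {"hand": 60, "dp": [0, 0, 0], "angular": [0, 0, 0]}
  ]
}}

```text
clock: 3.08
tcp_pos: [0.4147, -0.3563, 0.0143]
ee_rot: [29.6, 89.9, -47.9]
ft_force: [0.8, -0.7, 0.8]
gripper_width: 0.0515
```

```bash
python3 - <<'E'
from h import *
go((.4114,-.3518,.001),12.5)
c=optics.capture("wrist"); cv2.imwrite("pics/w2.png",c["frame"])
c=optics.capture("side"); cv2.imwrite("pics/s2.png",cv2.resize(c["frame"][150:290,200:380],None,fx=4.2,fy=4.2,interpolation=cv2.INTER_CUBIC))
E
```

```text
t 3.08 tcp [ 414.7 -356.3   14.3] yaw 12.49 F [ 0.8 -0.7  0.8] w 51.5
rot [-0.01  0.1  -0.06] shift cm [ 1.33 -0.23 -0.51]
```

View pics/w2.png

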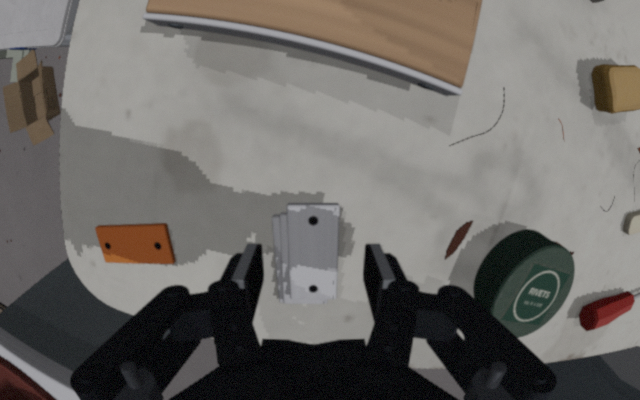

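View pics/s2.png

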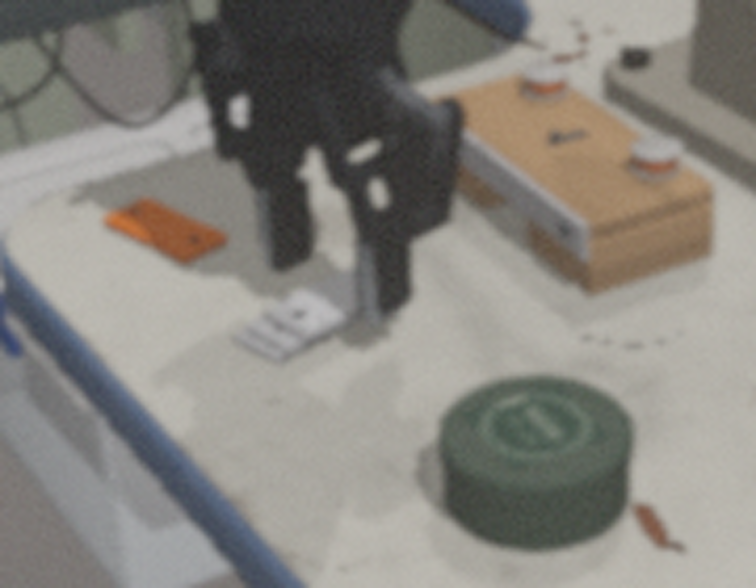

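Request:
{"method": "apply_moves", "body": {
  "increments": [
    {"hand": 60, "dp": [1.3, -0.2, -0.45], "angular": [0, 0, 0]},
    {"hand": 58, "dp": [0, 0, 0], "angular": [0, 0, 0]},
    {"hand": 56, "dp": [0, 0, 0], "angular": [0, 0, 0]},
    {"hand": 54, "dp": [0, 0, 0], "angular": [0, 0, 0]}
  ]
}}

```text
clock: 3.52
tcp_pos: [0.4115, -0.3518, 0.0006]
ee_rot: [28.5, 89.9, -49.0]
ft_force: [-0.3, -0.4, 0.2]
gripper_width: 0.0465
```

```bash
python3 - <<'E'
from h import *
go((.4114,-.3518,.001),12.5)
c=optics.capture("wrist"); cv2.imwrite("pics/w3.png",c["frame"])
E
```

```text
t 3.52 tcp [ 411.5 -351.8    0.6] yaw 12.5 F [-0.3 -0.4  0.2] w 46.5
rot [ 0.    0.09 -0.05] shift cm [-0.04 -0.01 -0.01]
```

View pics/w3.png

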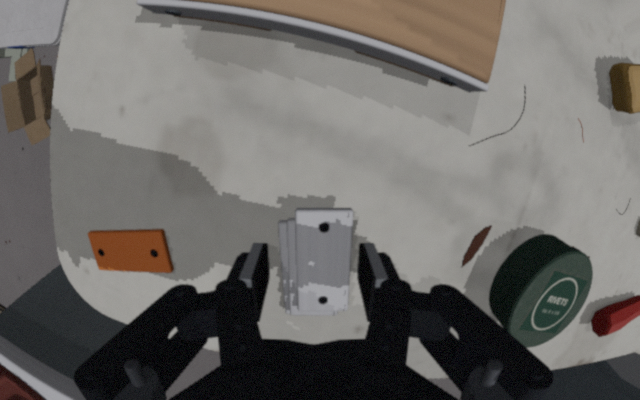

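Request:
{"method": "apply_moves", "body": {
  "increments": [
    {"hand": 48, "dp": [-0.05, 0, 0], "angular": [0, 0, 0]},
    {"hand": 44, "dp": [0, 0, 0], "angular": [0, 0, 0]},
    {"hand": 41, "dp": [0, 0, 0], "angular": [0, 0, 0]},
    {"hand": 38, "dp": [0, 0, 0], "angular": [0, 0, 0]},
    {"hand": 35, "dp": [0, 0, 0], "angular": [0, 0, 0]},
    {"hand": 32, "dp": [0, 0, 0], "angular": [0, 0, 0]},
    {"hand": 28, "dp": [0, 0, 0], "angular": [0, 0, 0]},
    {"hand": 20, "dp": [0, 0, 0], "angular": [0, 0, 0]}
  ]
}}

```text
clock: 4.23
tcp_pos: [0.411, -0.3511, -0.0]
ee_rot: [68.8, 90.0, -8.7]
ft_force: [-0.2, 2.5, 4.2]
gripper_width: 0.0252
```

Request:
{"method": "apply_moves", "body": {
  "increments": [
    {"hand": 10, "dp": [0, 0, 0], "angular": [0, 0, 0]},
    {"hand": 10, "dp": [0, 0, 0], "angular": [0, 0, 0]},
    {"hand": 10, "dp": [0, 0, 0], "angular": [0, 0, 0]},
    {"hand": 10, "dp": [0, 0, 0], "angular": [0, 0, 0]}
  ]
}}

```text
clock: 4.57
tcp_pos: [0.411, -0.3511, -0.0]
ee_rot: [72.4, 90.0, -5.1]
ft_force: [0.2, 1.9, 5.3]
gripper_width: 0.0258
```

```bash
python3 - <<'E'
from h import *
go((.4114,-.3518,.001),12.5)
c=optics.capture("wrist"); cv2.imwrite("pics/w4.png",c["frame"])
c=optics.capture("side"); cv2.imwrite("pics/s4.png",cv2.resize(c["frame"][150:290,200:380],None,fx=4.2,fy=4.2,interpolation=cv2.INTER_CUBIC))
E
```

```text
t 4.57 tcp [ 411.  -351.1   -0. ] yaw 12.51 F [0.2 1.9 5.3] w 25.8
rot [ 0.01  0.   -0.01] shift cm [-0.1   0.03  0.08]
```

View pics/w4.png

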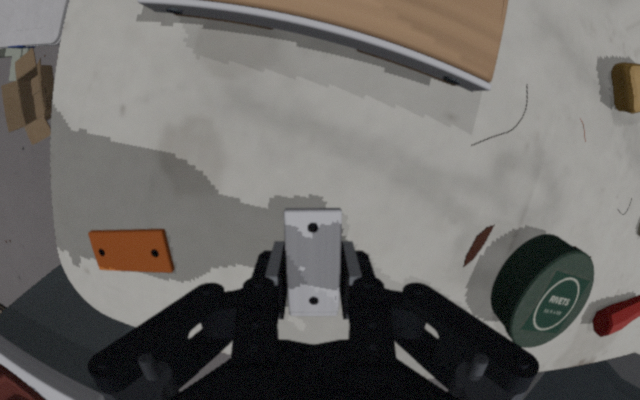

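View pics/s4.png

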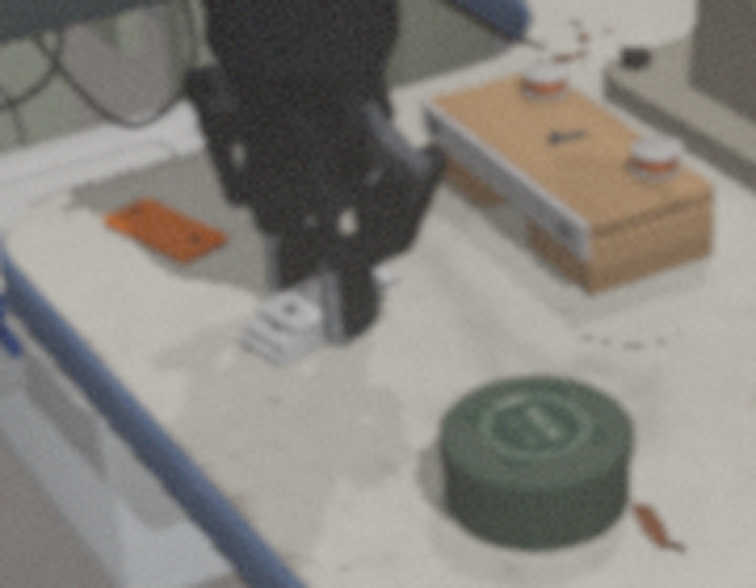

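Request:
{"method": "apply_moves", "body": {
  "increments": [
    {"hand": 60, "dp": [0, 0, 0], "angular": [0, 0, 0]},
    {"hand": 60, "dp": [0, 0, 0], "angular": [0, 0, 0]},
    {"hand": 60, "dp": [-1, 0, 0], "angular": [0, 0, 0]},
    {"hand": 100, "dp": [-2.5, 0, 0], "angular": [0, 0, 0]},
    {"hand": 100, "dp": [-2.5, 0, 0], "angular": [0, 0, 0]},
    {"hand": 100, "dp": [-1, 0, 0], "angular": [0, 0, 0]},
    {"hand": 100, "dp": [0, 0, 0], "angular": [0, 0, 0]}
  ]
}}

```text
clock: 5.25
tcp_pos: [0.4123, -0.3526, 0.0726]
ee_rot: [28.4, 89.7, -49.1]
ft_force: [0.7, -1.2, 0.8]
gripper_width: 0.0852
```

```bash
python3 - <<'E'
from h import *
go((.4085,-.3517,.07),12.5); print(bot.get_state()["joints"].round(1))
c=optics.capture("wrist"); cv2.imwrite("pics/w5.png",c["frame"])
c=optics.capture("side"); cv2.imwrite("pics/s5.png",cv2.resize(c["frame"][180:250,230:310],None,fx=9,fy=8,interpolation=cv2.INTER_CUBIC))
E
```

```text
t 5.25 tcp [ 412.3 -352.6   72.6] yaw 12.51 F [ 0.7 -1.2  0.8] w 85.2
rot [ 0.    0.24 -0.13] shift cm [ 0.26 -0.35 -0.17]
[-48.3  26.4 -20.1  43.2  -0.  119.2]
```

View pics/w5.png

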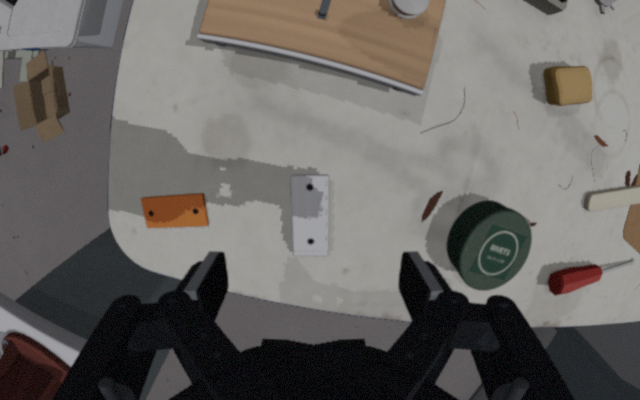

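View pics/s5.png

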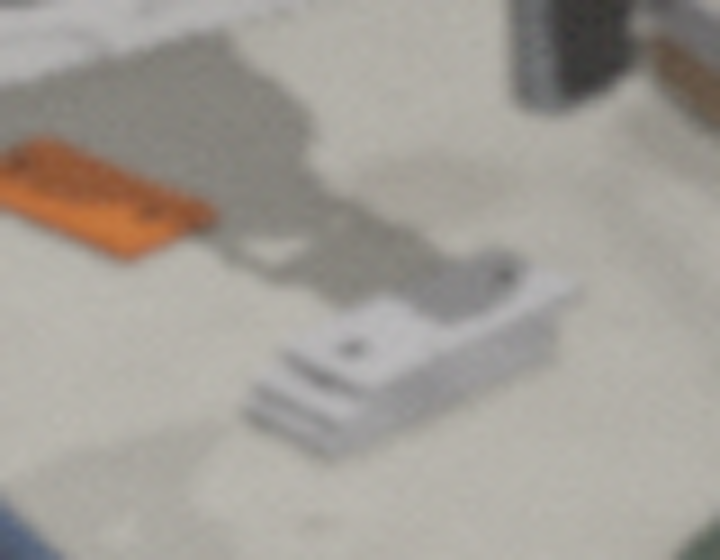

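```bash
python3 - <<'E'
from h import *
c=optics.capture("side")
def f(u,v,z): p=ray(c,(230+u/9,180+v/8),z); print(p.round(4), 'along',round(1000*np.dot(p[:2]-[.4085,-.3517],[.976,.216]),1),'lat',round(1000*np.dot(p[:2]-[.4085,-.3517],[-.216,.976]),1))
f(325,462,0);f(250,425,0);f(578,278,.015);f(375,395,.015);f(285,355,.015);f(350,430,.005+.005);
c=optics.capture("top"); cv2.imwrite("pics/t5.png",cv2.resize(c["frame"][215:285,260:330],None,fx=8,fy=8,interpolation=cv2.INTER_CUBIC))
E
```

```text
[ 0.3763 -0.3727 -0.    ] along -35.9 lat -13.5
[ 0.3713 -0.352  -0.    ] along -36.3 lat 7.8
[ 0.4407 -0.3576  0.015 ] along 30.1 lat -12.7
[ 0.386  -0.3764  0.015 ] along -27.3 lat -19.3
[ 0.3796 -0.3529  0.015 ] along -28.5 lat 5.1
[ 0.3793 -0.3785  0.01  ] along -34.3 lat -19.8
```

View pics/t5.png

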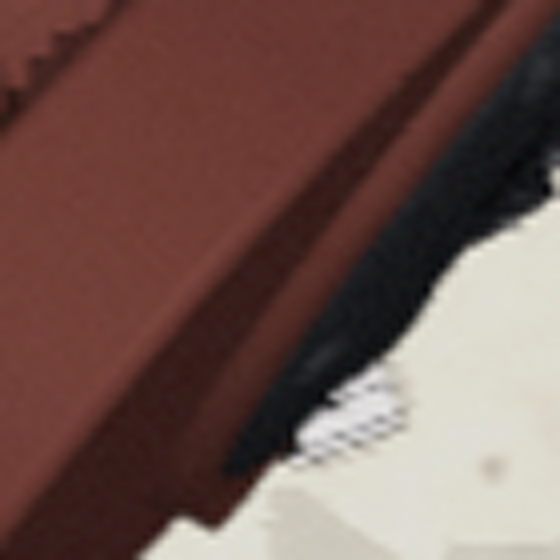

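Request:
{"method": "apply_moves", "body": {
  "increments": [
    {"hand": 100, "dp": [0, 0, 0], "angular": [-7, 0, 0]},
    {"hand": 100, "dp": [0, 0, 0], "angular": [-7, 0, 0]},
    {"hand": 100, "dp": [0, 0, 0], "angular": [-7, 0, 0]},
    {"hand": 100, "dp": [0, 0, 0], "angular": [-7, 0, 0]},
    {"hand": 100, "dp": [0, 0, 0], "angular": [-7, 0, 0]},
    {"hand": 100, "dp": [0, 0, 0], "angular": [-7, 0, 0]},
    {"hand": 100, "dp": [0, 0, 0], "angular": [-7, 0, 0]},
    {"hand": 100, "dp": [0, 0, 0], "angular": [-7, 0, 0]}
  ]
}}

```text
clock: 6.12
tcp_pos: [0.4102, -0.3504, 0.0685]
ee_rot: [154.2, 89.9, 133.0]
ft_force: [1.3, -0.2, -0.1]
gripper_width: 0.0857
```

Request:
{"method": "apply_moves", "body": {
  "increments": [
    {"hand": 100, "dp": [0, 0, 0], "angular": [-7, 0, 0]},
    {"hand": 100, "dp": [0, 0, 0], "angular": [-7, 0, 0]},
    {"hand": 100, "dp": [0, 0, 0], "angular": [-7, 0, 0]},
    {"hand": 100, "dp": [0, 0, 0], "angular": [-7, 0, 0]},
    {"hand": 100, "dp": [0, 0, 0], "angular": [-6, 0, 0]},
    {"hand": 100, "dp": [0, 0, 0], "angular": [0, 0, 0]},
    {"hand": 100, "dp": [0, 0, 0], "angular": [0, 0, 0]}
  ]
}}

```text
clock: 6.7
tcp_pos: [0.4104, -0.3506, 0.0689]
ee_rot: [119.5, 89.9, 131.8]
ft_force: [-0.1, 0.4, -0.8]
gripper_width: 0.0854
```

```bash
python3 - <<'E'
from h import *
go((.4056,-.3523,.02),102.5); print(bot.get_state()["joints"].round(1))
c=optics.capture("wrist"); cv2.imwrite("pics/w6.png",c["frame"])
E
```

```text
t 6.7 tcp [ 410.4 -350.6   68.9] yaw 102.31 F [-0.1  0.4 -0.8] w 85.4
rot [-0.19 -0.05 -0.09] shift cm [ 4.89 -0.06 -0.51]
[-48.3  26.7 -20.3  43.1  -0.   29.4]
```

View pics/w6.png

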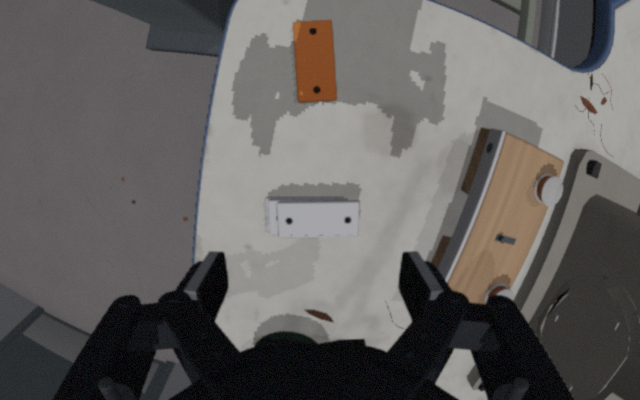

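Request:
{"method": "apply_moves", "body": {
  "increments": [
    {"hand": 100, "dp": [3, -0.05, -0.25], "angular": [0, 0, 0]},
    {"hand": 100, "dp": [2.5, 0, 0], "angular": [0, 0, 0]},
    {"hand": 100, "dp": [0, 0, 0], "angular": [0, 0, 0]},
    {"hand": 100, "dp": [0, 0, 0], "angular": [0, 0, 0]}
  ]
}}

```text
clock: 7.08
tcp_pos: [0.4077, -0.3511, 0.014]
ee_rot: [118.6, 89.8, 131.0]
ft_force: [-0.0, 0.1, 1.2]
gripper_width: 0.0853
```

```bash
python3 - <<'E'
from h import *
go((.4056,-.3523,-.004),102.5)
c=optics.capture("wrist"); cv2.imwrite("pics/w7.png",c["frame"])
c=optics.capture("side"); cv2.imwrite("pics/s7.png",cv2.resize(c["frame"][180:250,230:310],None,fx=9,fy=8,interpolation=cv2.INTER_CUBIC))
E
```

```text
t 7.08 tcp [ 407.7 -351.1   14. ] yaw 102.39 F [-0.   0.1  1.2] w 85.3
rot [-0.11 -0.09 -0.16] shift cm [ 1.8  -0.07 -0.23]
```

View pics/w7.png

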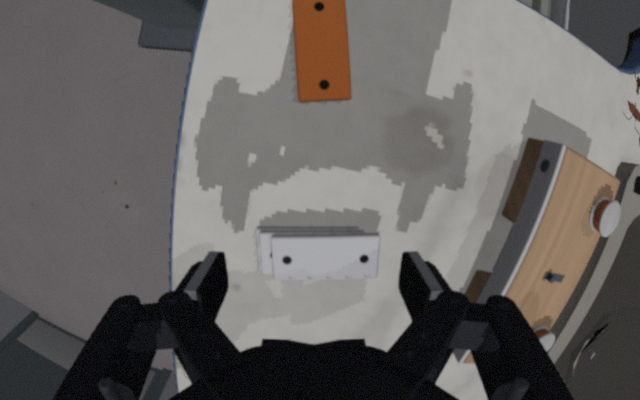

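View pics/s7.png

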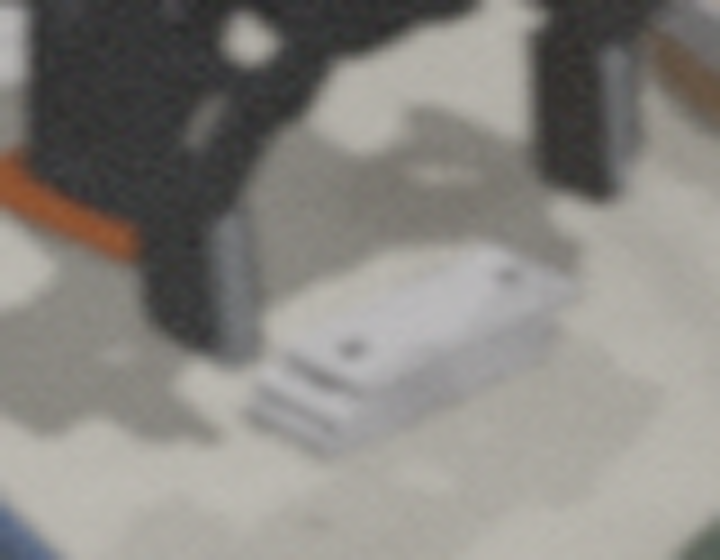

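Request:
{"method": "apply_moves", "body": {
  "increments": [
    {"hand": 88, "dp": [0.6, 0, 0.15], "angular": [0, 0, 0]},
    {"hand": 88, "dp": [0.5, 0, 0], "angular": [0, 0, 0]},
    {"hand": 88, "dp": [0, 0, 0], "angular": [0, 0, 0]},
    {"hand": 88, "dp": [0.3, 0, 0], "angular": [0, 0, 0]},
    {"hand": 88, "dp": [0.3, 0, 0], "angular": [0, 0, 0]},
    {"hand": 88, "dp": [0, 0, 0], "angular": [0, 0, 0]},
    {"hand": 88, "dp": [0, 0, 0], "angular": [0, 0, 0]}
  ]
}}

```text
clock: 7.77
tcp_pos: [0.4099, -0.3517, -0.0023]
ee_rot: [122.3, 90.0, 134.8]
ft_force: [0.3, -0.2, 0.2]
gripper_width: 0.0752
```

```bash
python3 - <<'E'
from h import *
go((.4056,-.3523,-.004),102.5)
c=optics.capture("wrist"); cv2.imwrite("pics/w8.png",c["frame"])
c=optics.capture("side"); cv2.imwrite("pics/s8.png",cv2.resize(c["frame"][180:250,230:310],None,fx=9,fy=8,interpolation=cv2.INTER_CUBIC))
E
```

```text
t 7.77 tcp [ 409.9 -351.7   -2.3] yaw 102.5 F [ 0.3 -0.2  0.2] w 75.2
rot [-0.   -0.01 -0.02] shift cm [ 0.17  0.03 -0.43]
```

View pics/w8.png

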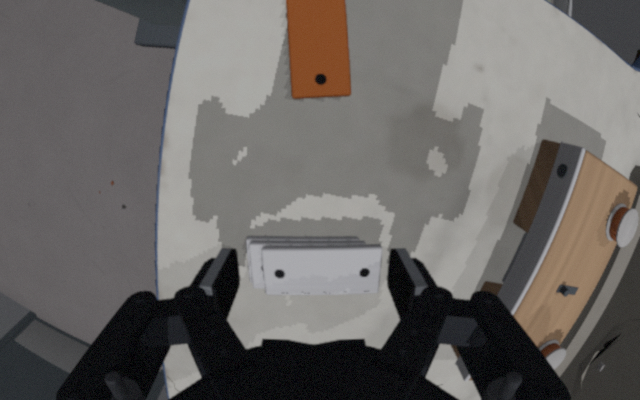

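View pics/s8.png

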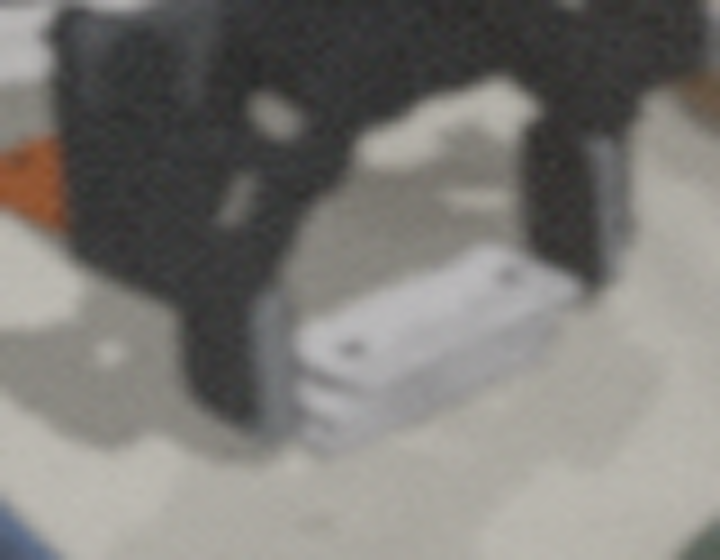

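Request:
{"method": "apply_moves", "body": {
  "increments": [
    {"hand": 86, "dp": [0.17, 0, 0], "angular": [0, 0, 0]},
    {"hand": 83, "dp": [0, 0, 0], "angular": [0, 0, 0]},
    {"hand": 80, "dp": [0, 0, 0], "angular": [0, 0, 0]},
    {"hand": 78, "dp": [0, 0, 0], "angular": [0, 0, 0]},
    {"hand": 76, "dp": [0, 0, 0], "angular": [0, 0, 0]},
    {"hand": 74, "dp": [0, 0, 0], "angular": [0, 0, 0]},
    {"hand": 72, "dp": [0, 0, 0], "angular": [0, 0, 0]}
  ]
}}

```text
clock: 8.45
tcp_pos: [0.4099, -0.3519, -0.0038]
ee_rot: [-159.6, 90.0, -147.2]
ft_force: [-2.7, -0.0, 0.5]
gripper_width: 0.0612
```

```bash
python3 - <<'E'
from h import *
go((.4056,-.3523,-.004),102.5)
c=optics.capture("wrist"); cv2.imwrite("pics/w9.png",c["frame"])
c=optics.capture("side"); cv2.imwrite("pics/s9.png",cv2.resize(c["frame"][180:250,230:310],None,fx=9,fy=8,interpolation=cv2.INTER_CUBIC))
E
```

```text
t 8.45 tcp [ 409.9 -351.9   -3.8] yaw 102.5 F [-2.7 -0.   0.5] w 61.2
rot [-0.   -0.01  0.01] shift cm [ 0.02  0.05 -0.43]
```

View pics/w9.png

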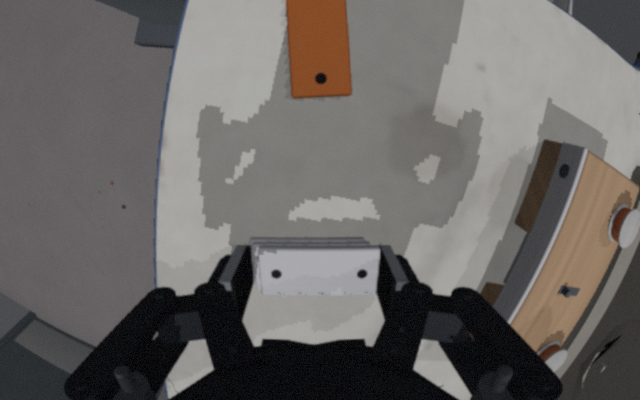

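View pics/s9.png

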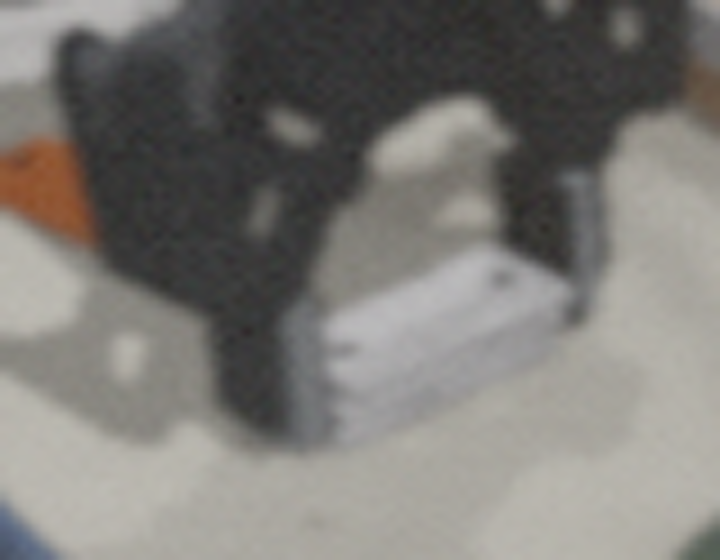

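Request:
{"method": "apply_moves", "body": {
  "increments": [
    {"hand": 70, "dp": [-0.03, 0, 0], "angular": [0, 0, 0]},
    {"hand": 68, "dp": [0, 0, 0], "angular": [0, 0, 0]},
    {"hand": 66, "dp": [0, 0, 0], "angular": [0, 0, 0]},
    {"hand": 64, "dp": [0, 0, 0], "angular": [0, 0, 0]},
    {"hand": 60, "dp": [0, 0, 0], "angular": [0, 0, 0]},
    {"hand": 50, "dp": [0, 0, 0], "angular": [0, 0, 0]},
    {"hand": 50, "dp": [0, 0, 0], "angular": [0, 0, 0]},
    {"hand": 50, "dp": [0, 0, 0], "angular": [0, 0, 0]}
  ]
}}

```text
clock: 9.22
tcp_pos: [0.41, -0.3519, -0.0034]
ee_rot: [-113.7, 90.0, -101.2]
ft_force: [-3.0, 1.1, 5.1]
gripper_width: 0.0554
```

```bash
python3 - <<'E'
from h import *
go((.4056,-.3523,-.004),102.5)
c=optics.capture("wrist"); cv2.imwrite("pics/w10.png",c["frame"])
c=optics.capture("side"); cv2.imwrite("pics/s10.png",cv2.resize(c["frame"][180:250,230:310],None,fx=9,fy=8,interpolation=cv2.INTER_CUBIC))
E
```

```text
t 9.22 tcp [ 410.  -351.9   -3.4] yaw 102.5 F [-3.   1.1  5.1] w 55.4
rot [ 0.   -0.    0.01] shift cm [ 0.06  0.06 -0.44]
```

View pics/w10.png

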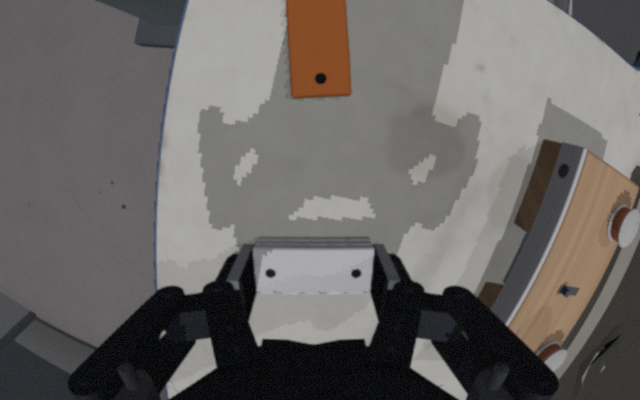

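View pics/s10.png

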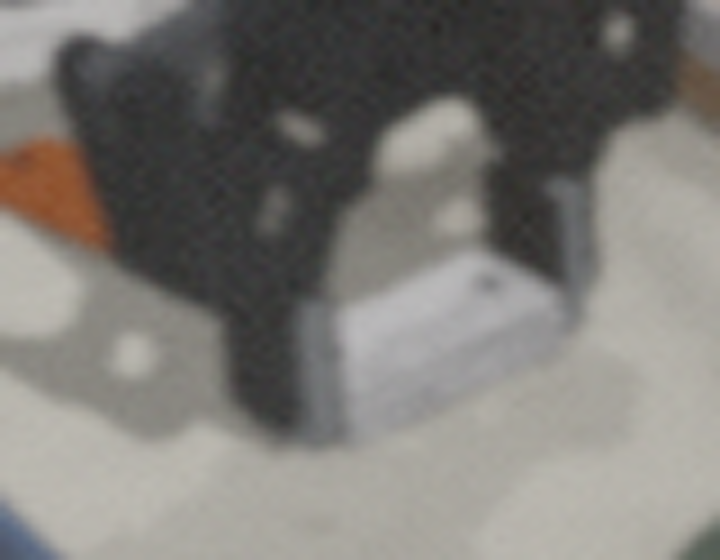

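Request:
{"method": "apply_moves", "body": {
  "increments": [
    {"hand": 75, "dp": [-0.05, 0, 0], "angular": [0, 0, 0]},
    {"hand": 80, "dp": [-0.2, 0, 0], "angular": [0, 0, 0]},
    {"hand": 90, "dp": [-1, 0, 0], "angular": [0, 0, 0]},
    {"hand": 100, "dp": [-2.5, 0, 0], "angular": [0, 0, 0]},
    {"hand": 100, "dp": [-2.5, 0, 0], "angular": [7, 0, 0]},
    {"hand": 100, "dp": [0, 0, 0], "angular": [7, 0, 0]},
    {"hand": 100, "dp": [0, 0, 0], "angular": [7, 0, 0]},
    {"hand": 100, "dp": [0, 0, 0], "angular": [7, 0, 0]}
  ]
}}

```text
clock: 9.98
tcp_pos: [0.4106, -0.3522, 0.0603]
ee_rot: [-23.7, 89.9, -39.6]
ft_force: [0.2, 0.4, 0.1]
gripper_width: 0.0854
```

Request:
{"method": "apply_moves", "body": {
  "increments": [
    {"hand": 100, "dp": [0, 0, 0], "angular": [7, 0, 0]},
    {"hand": 100, "dp": [0, 0, 0], "angular": [7, 0, 0]},
    {"hand": 100, "dp": [0, 0, 0], "angular": [7, 0, 0]},
    {"hand": 100, "dp": [0, 0, 0], "angular": [7, 0, 0]},
    {"hand": 100, "dp": [0, 0, 0], "angular": [7, 0, 0]},
    {"hand": 100, "dp": [0, 0, 0], "angular": [7, 0, 0]},
    {"hand": 100, "dp": [0, 0, 0], "angular": [7, 0, 0]},
    {"hand": 100, "dp": [0, 0, 0], "angular": [7, 0, 0]}
  ]
}}

```text
clock: 10.65
tcp_pos: [0.4103, -0.3519, 0.0597]
ee_rot: [47.3, 90.0, -24.6]
ft_force: [-0.8, -0.0, 0.1]
gripper_width: 0.0853
```

Request:
{"method": "apply_moves", "body": {
  "increments": [
    {"hand": 100, "dp": [0, 0, 0], "angular": [6, 0, 0]},
    {"hand": 100, "dp": [0, 0, 0], "angular": [0, 0, 0]},
    {"hand": 100, "dp": [0, 0, 0], "angular": [0, 0, 0]}
  ]
}}

```text
clock: 10.9
tcp_pos: [0.4102, -0.3519, 0.0595]
ee_rot: [45.6, 90.0, -31.7]
ft_force: [0.1, -0.8, 0.6]
gripper_width: 0.0854
```

```bash
python3 - <<'E'
from h import *
go((.3973,-.3547,.02),12.5); print(bot.get_state()["joints"].round(1))
c=optics.capture("wrist"); cv2.imwrite("pics/w11.png",c["frame"])
c=optics.capture("side"); cv2.imwrite("pics/s11.png",cv2.resize(c["frame"][180:250,230:310],None,fx=9,fy=8,interpolation=cv2.INTER_CUBIC))
E
```

```text
t 10.9 tcp [ 410.2 -351.9   59.5] yaw 12.7 F [ 0.1 -0.8  0.6] w 85.4
rot [ 0.2   0.02 -0.02] shift cm [ 3.95 -1.32 -0.01]
[-48.4  27.3 -21.   41.7   0.  118.9]
```

View pics/w11.png

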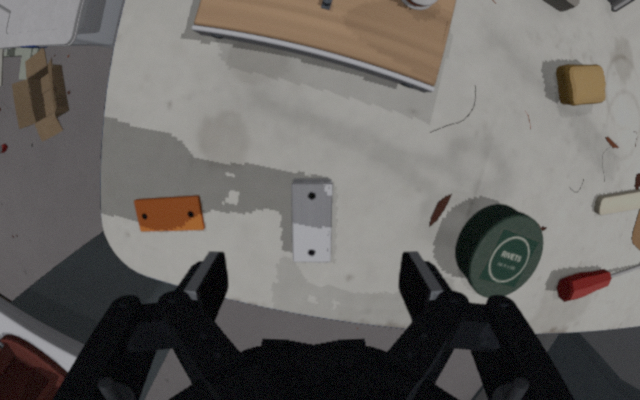

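View pics/s11.png

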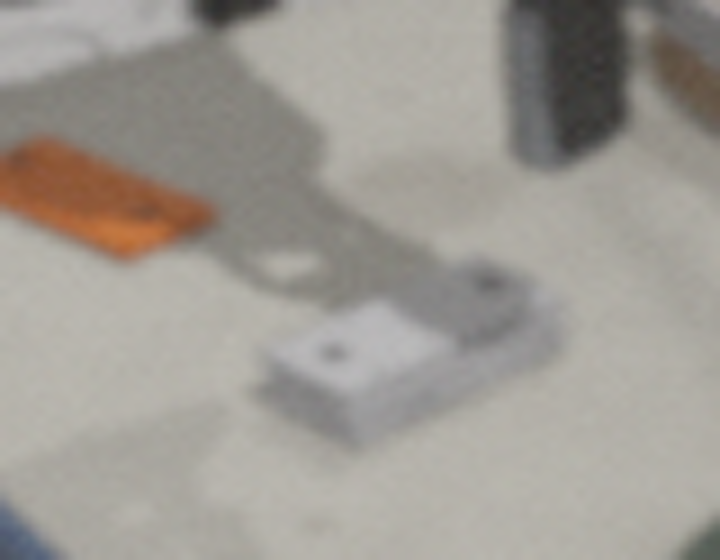

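Request:
{"method": "apply_moves", "body": {
  "increments": [
    {"hand": 100, "dp": [2.5, -1.3, 0], "angular": [0.2, 0, 0]},
    {"hand": 75, "dp": [2, 0, 0], "angular": [0, 0, 0]},
    {"hand": 60, "dp": [1.3, 0, 0], "angular": [0, 0, 0]},
    {"hand": 50, "dp": [0, 0, 0], "angular": [0, 0, 0]},
    {"hand": 45, "dp": [0, 0, 0], "angular": [0, 0, 0]},
    {"hand": 42, "dp": [0, 0, 0], "angular": [0, 0, 0]}
  ]
}}

```text
clock: 11.5
tcp_pos: [0.3978, -0.3551, 0.0017]
ee_rot: [29.8, 89.9, -47.8]
ft_force: [0.1, 0.1, 0.1]
gripper_width: 0.036
```

```bash
python3 - <<'E'
from h import *
go((.3973,-.3547,.0015),12.5)
E
```

```text
t 11.5 tcp [ 397.8 -355.1    1.7] yaw 12.37 F [0.1 0.1 0.1] w 36.0
rot [-0.13  0.05 -0.03] shift cm [ 0.02 -0.04 -0.05]
```

Close on the long sides.

Request:
{"method": "apply_moves", "body": {
  "increments": [
    {"hand": 39, "dp": [0, 0, 0], "angular": [0, 0, 0]},
    {"hand": 36, "dp": [0, 0, 0], "angular": [0, 0, 0]},
    {"hand": 33, "dp": [0, 0, 0], "angular": [0, 0, 0]},
    {"hand": 31, "dp": [0, 0, 0], "angular": [0, 0, 0]},
    {"hand": 28, "dp": [0, 0, 0], "angular": [0, 0, 0]},
    {"hand": 10, "dp": [0, 0, 0], "angular": [0, 0, 0]},
    {"hand": 10, "dp": [0, 0, 0], "angular": [0, 0, 0]},
    {"hand": 10, "dp": [0, 0, 0], "angular": [0, 0, 0]}
  ],
  "squeeze": 40
}}

```text
clock: 12.17
tcp_pos: [0.3976, -0.3548, 0.0015]
ee_rot: [40.2, 90.0, -37.5]
ft_force: [-0.8, 0.8, 5.1]
gripper_width: 0.0246
```

```bash
python3 - <<'E'
from h import *
go((.3973,-.3547,.001),12.5)
c=optics.capture("wrist"); cv2.imwrite("pics/w12.png",c["frame"])
c=optics.capture("side"); cv2.imwrite("pics/s12.png",cv2.resize(c["frame"][180:250,230:310],None,fx=9,fy=8,interpolation=cv2.INTER_CUBIC))
E
```

```text
t 12.17 tcp [ 397.6 -354.8    1.5] yaw 12.32 F [-0.8  0.8  5.1] w 24.6
rot [-0.18  0.03 -0.02] shift cm [ 0.05 -0.02 -0.01]
```

View pics/w12.png

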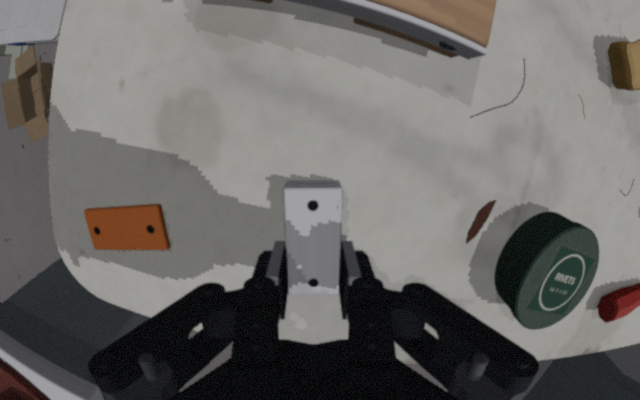

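View pics/s12.png

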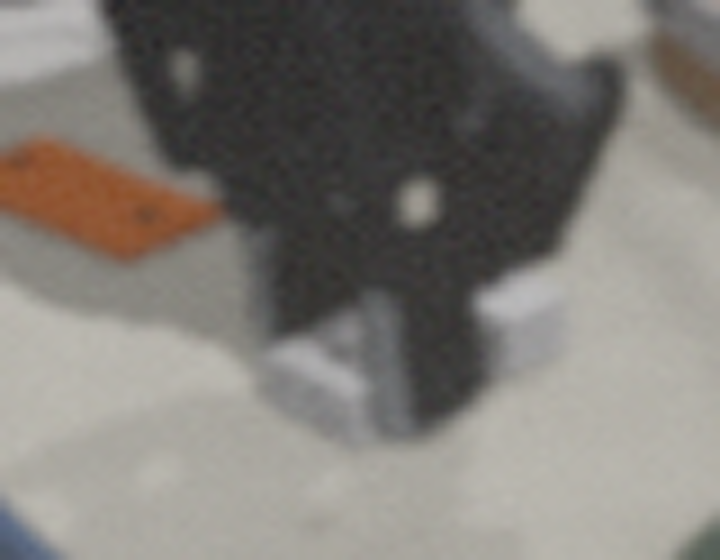

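```bash
python3 - <<'E'
from h import *
go((.4496,-.3252,.0018),-2.6); go((.4496,-.3252,.0018))
E
```

```text
t 12.27 tcp [ 397.5 -354.7    1.5] yaw 12.32 F [-0.6  1.2  5.9] w 24.9
rot [14.92  0.02 -0.02] shift cm [-0.03  5.07 -3.19]
t 12.27 tcp [ 397.5 -354.7    1.5] yaw 12.32 F [-0.6  1.2  5.9] w 24.9
rot [-0.    0.02 -0.02] shift cm [-0.03  5.72 -1.77]
```

Request:
{"method": "apply_moves", "body": {
  "increments": [
    {"hand": 10, "dp": [-0.03, 0, 0], "angular": [3, 0, 0]},
    {"hand": 10, "dp": [0, 0, 0], "angular": [4, 0, 0]},
    {"hand": 10, "dp": [0, 0, 0], "angular": [4, 0, 0]},
    {"hand": 10, "dp": [0, 0, 0], "angular": [3.9, 0, 0]},
    {"hand": 10, "dp": [0, 1.2, -0.8], "angular": [0, 0, 0]},
    {"hand": 10, "dp": [0, 1.3, -0.8], "angular": [0, 0, 0]},
    {"hand": 10, "dp": [0, 1.3, -0.8], "angular": [0, 0, 0]},
    {"hand": 10, "dp": [0, 1.3, -0.8], "angular": [0, 0, 0]}
  ]
}}

```text
clock: 12.93
tcp_pos: [0.4502, -0.325, 0.0015]
ee_rot: [-8.3, 90.0, -100.9]
ft_force: [-1.4, -1.1, 1.9]
gripper_width: 0.0251
```

Request:
{"method": "apply_moves", "body": {
  "increments": [
    {"hand": 10, "dp": [0, 0, 0], "angular": [0, 0, 0]},
    {"hand": 10, "dp": [0, 0, 0], "angular": [0, 0, 0]},
    {"hand": 10, "dp": [0, 0, 0], "angular": [0, 0, 0]}
  ]
}}

```text
clock: 13.18
tcp_pos: [0.4499, -0.3253, 0.0015]
ee_rot: [71.2, 90.0, -21.4]
ft_force: [1.8, 0.9, 3.5]
gripper_width: 0.025
```

```bash
python3 - <<'E'
from h import *
go((.4496,-.3252,.0015),-2.6)
c=optics.capture("wrist"); cv2.imwrite("pics/w13.png",c["frame"])
c=optics.capture("side"); cv2.imwrite("pics/s13.png",cv2.resize(c["frame"][160:240,250:350],None,fx=8,fy=7,interpolation=cv2.INTER_CUBIC))
c=optics.capture("top"); cv2.imwrite("pics/t13.png",cv2.resize(c["frame"][150:270,220:360],None,fx=5,fy=5,interpolation=cv2.INTER_CUBIC))
E
```

```text
t 13.18 tcp [ 449.9 -325.3    1.5] yaw -2.57 F [1.8 0.9 3.5] w 25.0
rot [ 0.03  0.02 -0.05] shift cm [ 0.   -0.03 -0.  ]
```

View pics/w13.png

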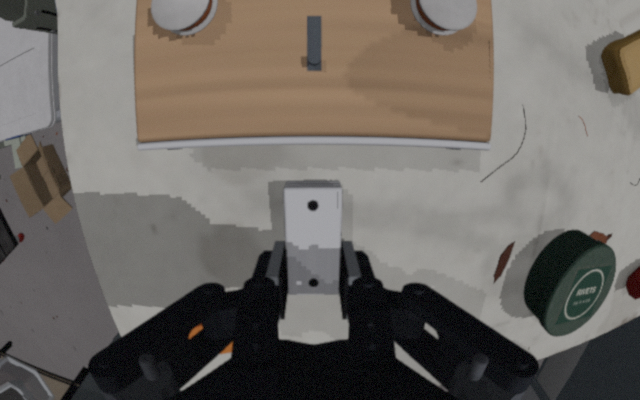

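View pics/s13.png

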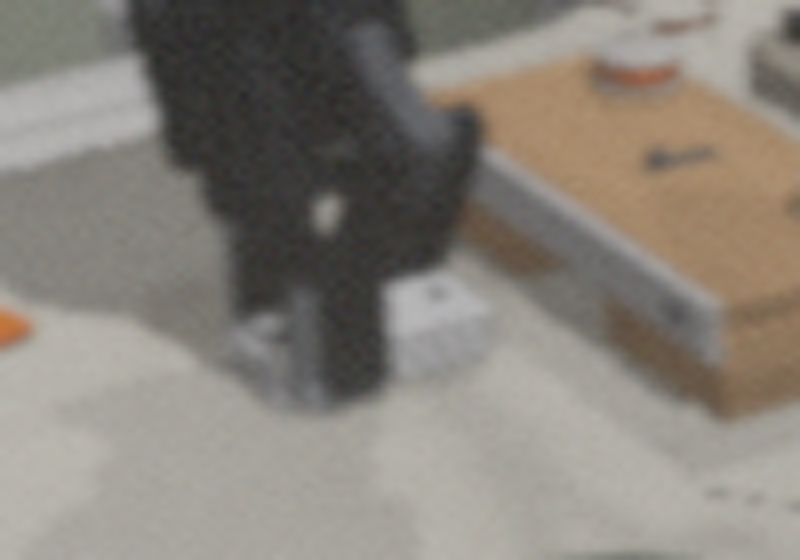

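View pics/t13.png

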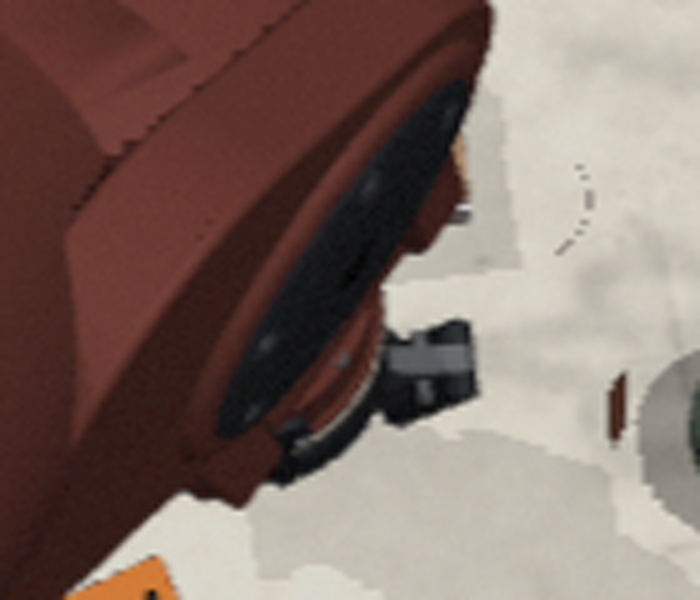

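Request:
{"method": "apply_moves", "body": {
  "increments": [
    {"hand": 10, "dp": [0, 0.8, 0], "angular": [0, 0, 0]},
    {"hand": 10, "dp": [0, 0.8, 0], "angular": [0, 0, 0]},
    {"hand": 10, "dp": [0, 0.8, 0], "angular": [0, 0, 0]},
    {"hand": 10, "dp": [0, 0.6, 0], "angular": [0, 0, 0]},
    {"hand": 10, "dp": [0, 0, 0], "angular": [0, 0, 0]},
    {"hand": 10, "dp": [0, 0, 0], "angular": [0, 0, 0]}
  ],
  "squeeze": 60
}}

```text
clock: 13.83
tcp_pos: [0.4795, -0.3271, 0.0016]
ee_rot: [4.1, 90.0, -88.5]
ft_force: [1.1, 0.4, 5.5]
gripper_width: 0.024
```

```bash
python3 - <<'E'
from h import *
go((.4949,-.3273,.0015),-2.6)
c=optics.capture("wrist"); cv2.imwrite("pics/w14.png",c["frame"])
c=optics.capture("side"); cv2.imwrite("pics/s14.png",cv2.resize(c["frame"][160:240,250:350],None,fx=8,fy=7,interpolation=cv2.INTER_CUBIC))
E
```

```text
t 13.83 tcp [ 479.5 -327.1    1.6] yaw -2.64 F [1.1 0.4 5.5] w 24.0
rot [-0.04  0.05 -0.  ] shift cm [ 0.01  1.54 -0.05]
```

View pics/w14.png

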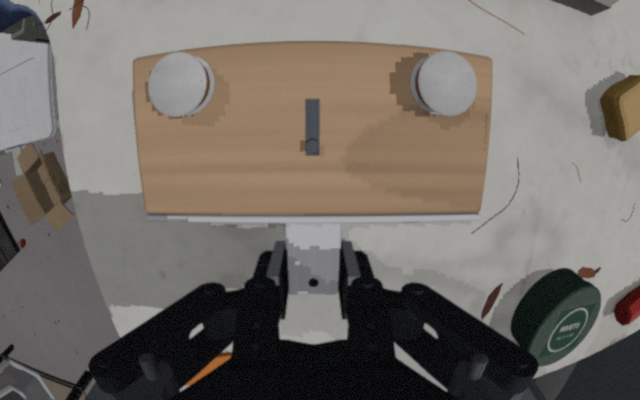

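View pics/s14.png

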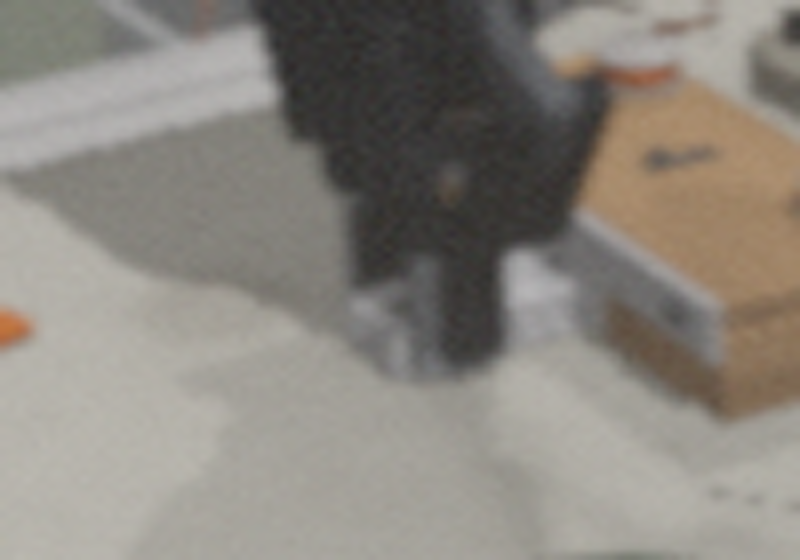

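Request:
{"method": "apply_moves", "body": {
  "increments": [
    {"hand": 10, "dp": [0, 0.3, 0], "angular": [0, 0, 0]},
    {"hand": 10, "dp": [0, 0.3, 0], "angular": [0, 0, 0]},
    {"hand": 10, "dp": [0, 0, 0], "angular": [0, 0, 0]},
    {"hand": 10, "dp": [0, 0, 0], "angular": [0, 0, 0]}
  ]
}}

```text
clock: 14.27
tcp_pos: [0.4844, -0.3272, 0.0016]
ee_rot: [-67.5, 89.9, -160.2]
ft_force: [-4.2, 0.6, 9.7]
gripper_width: 0.0244
```

Request:
{"method": "apply_moves", "body": {
  "increments": [
    {"hand": 10, "dp": [0, 0.2, 0], "angular": [0, 0, 0]},
    {"hand": 10, "dp": [0, 0.2, 0], "angular": [0, 0, 0]},
    {"hand": 10, "dp": [0, 0, 0], "angular": [0, 0, 0]},
    {"hand": 10, "dp": [0, 0, 0], "angular": [0, 0, 0]}
  ]
}}

```text
clock: 14.6
tcp_pos: [0.4871, -0.3273, 0.0016]
ee_rot: [-79.7, 89.8, -172.4]
ft_force: [-9.3, 0.8, 13.7]
gripper_width: 0.0242
```

Request:
{"method": "apply_moves", "body": {
  "increments": [
    {"hand": 10, "dp": [0, 0.2, 0], "angular": [0, 0, 0]},
    {"hand": 10, "dp": [0, 0, 0], "angular": [0, 0, 0]},
    {"hand": 10, "dp": [0, 0, 0], "angular": [0, 0, 0]}
  ]
}}

```text
clock: 14.85
tcp_pos: [0.4886, -0.3274, 0.0016]
ee_rot: [-81.5, 89.7, -174.2]
ft_force: [-11.3, 0.4, 15.0]
gripper_width: 0.0245
```

```bash
python3 - <<'E'
from h import *
go((.4949,-.3273,.0015),-2.6)
c=optics.capture("wrist"); cv2.imwrite("pics/w15.png",c["frame"])
E
```

```text
t 14.85 tcp [ 488.6 -327.4    1.6] yaw -2.71 F [-11.3   0.4  15. ] w 24.5
rot [-0.11  0.04  0.28] shift cm [ 0.01  0.63 -0.03]
```

View pics/w15.png

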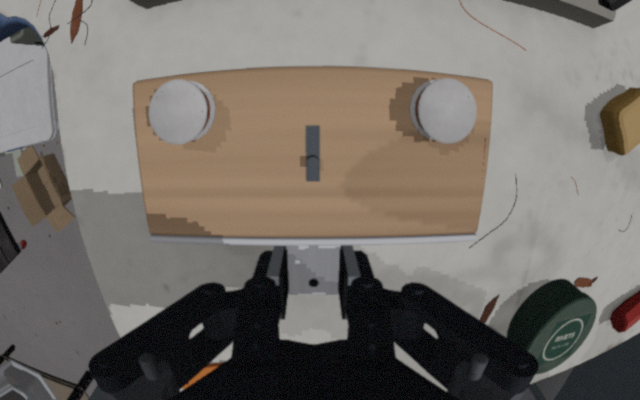

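Request:
{"method": "apply_moves", "body": {
  "increments": [
    {"hand": 10, "dp": [-0.04, 0.2, 0], "angular": [0, 0, 0]},
    {"hand": 10, "dp": [0, 0.1, 0], "angular": [0, 0, 0]},
    {"hand": 10, "dp": [0, 0, 0], "angular": [0, 0, 0]},
    {"hand": 10, "dp": [0, 0, 0], "angular": [0, 0, 0]}
  ]
}}

```text
clock: 15.23
tcp_pos: [0.4913, -0.3274, 0.0016]
ee_rot: [-84.3, 89.7, -177.0]
ft_force: [-10.1, -0.7, 11.4]
gripper_width: 0.0247
```

Request:
{"method": "apply_moves", "body": {
  "increments": [
    {"hand": 10, "dp": [0, 0.15, 0], "angular": [0, 0, 0]},
    {"hand": 10, "dp": [0, 0, 0], "angular": [0, 0, 0]},
    {"hand": 10, "dp": [0, 0, 0], "angular": [0, 0, 0]},
    {"hand": 10, "dp": [0, 0, 0], "angular": [0, 0, 0]}
  ]
}}

```text
clock: 15.57
tcp_pos: [0.4924, -0.3275, 0.0016]
ee_rot: [-85.6, 89.6, -178.3]
ft_force: [-12.9, -0.4, 12.4]
gripper_width: 0.0248
```

```bash
python3 - <<'E'
from h import *
go((.4949,-.3273,.0015),-2.6)
c=optics.capture("wrist"); cv2.imwrite("pics/w16.png",c["frame"])
cv2.imwrite("pics/w16z.png",cv2.resize(c["frame"][100:310,240:390],None,fx=4,fy=2.8,interpolation=cv2.INTER_CUBIC))
E
```

```text
t 15.57 tcp [ 492.4 -327.5    1.6] yaw -2.72 F [-12.9  -0.4  12.4] w 24.8
rot [-0.12  0.03  0.35] shift cm [ 0.01  0.25 -0.03]
```

View pics/w16z.png

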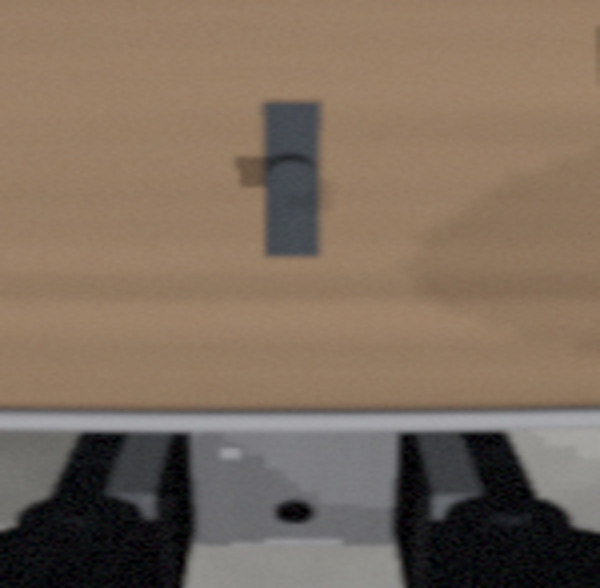

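Request:
{"method": "apply_moves", "body": {
  "increments": [
    {"hand": 10, "dp": [-0.03, 0.15, 0], "angular": [0, 0, 0]},
    {"hand": 10, "dp": [0, 0, 0], "angular": [0, 0, 0]},
    {"hand": 10, "dp": [0, 0, 0], "angular": [0, 0, 0]}
  ]
}}

```text
clock: 15.87
tcp_pos: [0.4941, -0.3275, 0.0016]
ee_rot: [-87.1, 89.7, -179.8]
ft_force: [-10.4, -0.8, 8.9]
gripper_width: 0.0245
```

Request:
{"method": "apply_moves", "body": {
  "increments": [
    {"hand": 10, "dp": [0, 0.1, 0], "angular": [0, 0, 0]},
    {"hand": 10, "dp": [0, 0, 0], "angular": [0, 0, 0]},
    {"hand": 10, "dp": [0, 0, 0], "angular": [0, 0, 0]}
  ]
}}

```text
clock: 16.12
tcp_pos: [0.4946, -0.3275, 0.0016]
ee_rot: [-87.2, 89.6, -180.0]
ft_force: [-13.7, -1.7, 10.5]
gripper_width: 0.0242
```

```bash
python3 - <<'E'
from h import *
go((.4949,-.3273,.0015),-2.6)
c=optics.capture("wrist"); cv2.imwrite("pics/w17.png",c["frame"])
cv2.imwrite("pics/w17z.png",cv2.resize(c["frame"][100:310,240:390],None,fx=4,fy=2.8,interpolation=cv2.INTER_CUBIC))
E
```

```text
t 16.12 tcp [ 494.6 -327.5    1.6] yaw -2.73 F [-13.7  -1.7  10.5] w 24.2
rot [-0.13  0.02  0.4 ] shift cm [ 0.01  0.03 -0.02]
```

View pics/w17z.png

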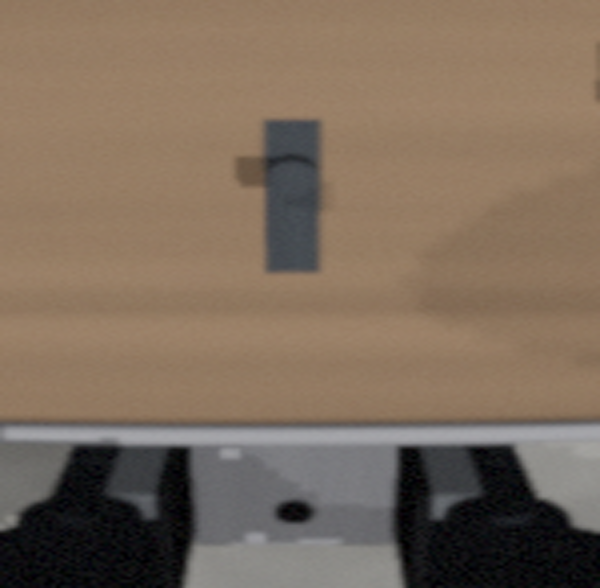

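```bash
python3 - <<'E'
import cv2,numpy as np
a=cv2.imread("pics/w14.png")[90:170,290:340]; b=cv2.imread("pics/w17.png")[130:210,290:340]
cv2.imwrite("pics/cmp.png",cv2.resize(np.hstack([a,b]),None,fx=7,fy=7,interpolation=cv2.INTER_CUBIC))
E
```

```text
(no output)
```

View pics/cmp.png

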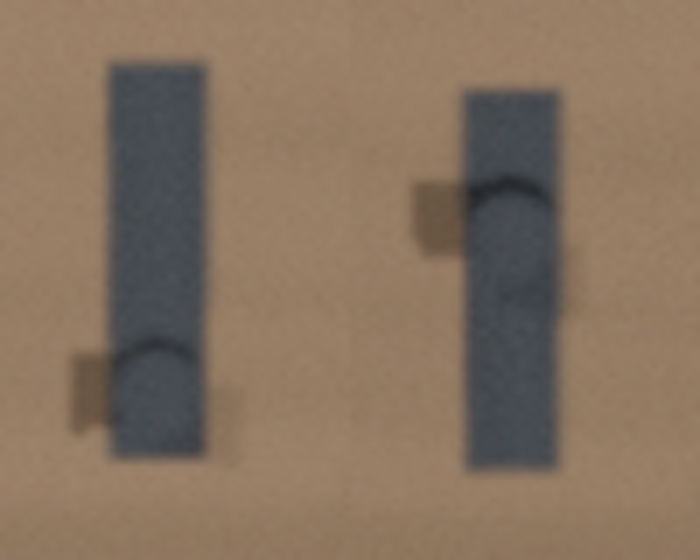

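Request:
{"method": "apply_moves", "body": {
  "increments": [
    {"hand": 10, "dp": [-0.02, 0.1, 0], "angular": [0, 0, 0]},
    {"hand": 10, "dp": [0, 0, 0], "angular": [0, 0, 0]},
    {"hand": 10, "dp": [0, 0, 0], "angular": [0, 0, 0]}
  ]
}}

```text
clock: 16.42
tcp_pos: [0.4953, -0.3275, 0.0016]
ee_rot: [-87.8, 89.6, 179.5]
ft_force: [-13.7, -2.0, 9.0]
gripper_width: 0.0245
```

Request:
{"method": "apply_moves", "body": {
  "increments": [
    {"hand": 10, "dp": [0, 0.1, 0], "angular": [0, 0, 0]},
    {"hand": 10, "dp": [0, 0, 0], "angular": [0, 0, 0]},
    {"hand": 10, "dp": [0, 0, 0], "angular": [0, 0, 0]}
  ]
}}

```text
clock: 16.67
tcp_pos: [0.4953, -0.3275, 0.0016]
ee_rot: [-87.7, 89.5, 179.5]
ft_force: [-18.0, -2.1, 12.9]
gripper_width: 0.0242
```

```bash
python3 - <<'E'
from h import *
go((.4949,-.3273,.0015),-2.6)
c=optics.capture("wrist")
a=cv2.imread("pics/w14.png")[90:170,290:340]; b=c["frame"][135:215,290:340]
cv2.imwrite("pics/cmp2.png",cv2.resize(np.hstack([a,b]),None,fx=7,fy=7,interpolation=cv2.INTER_CUBIC))
c=optics.capture("side"); cv2.imwrite("pics/s18.png",cv2.resize(c["frame"][140:300,240:440],None,fx=4,fy=3.6,interpolation=cv2.INTER_CUBIC))
E
```

```text
t 16.67 tcp [ 495.3 -327.5    1.6] yaw -2.76 F [-18.   -2.1  12.9] w 24.2
rot [-0.16  0.02  0.54] shift cm [ 0.01 -0.04 -0.02]
```

View pics/cmp2.png

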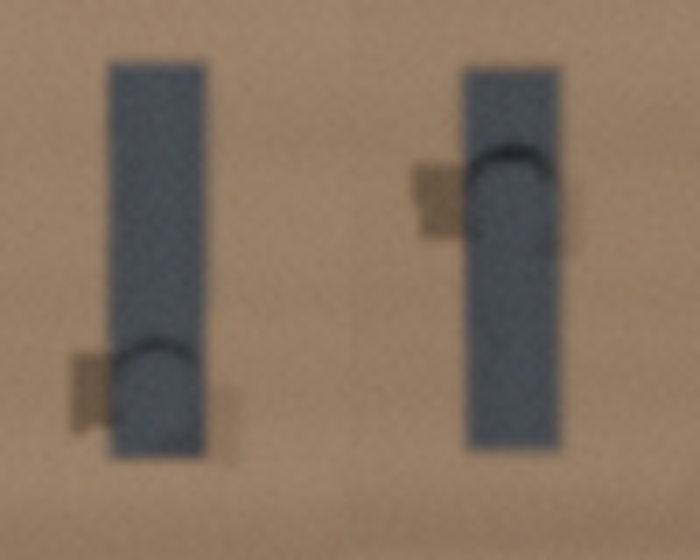

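View pics/s18.png

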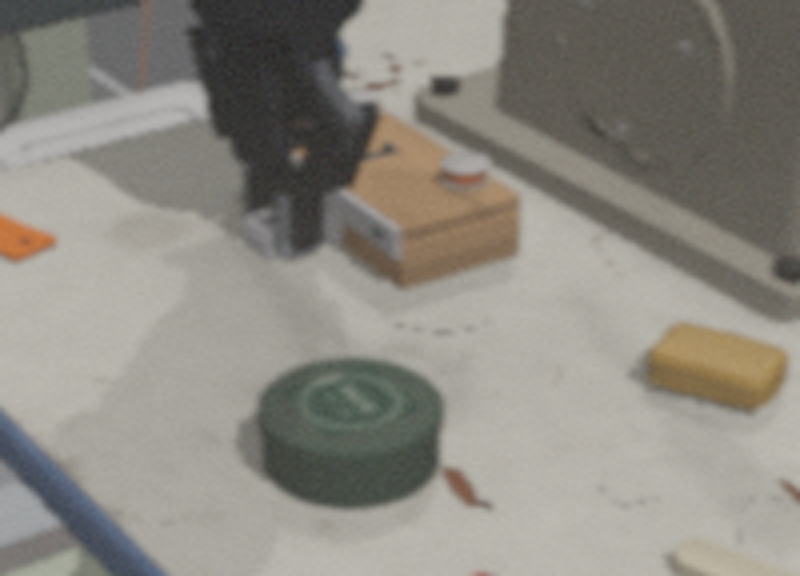

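Request:
{"method": "apply_moves", "body": {
  "increments": [
    {"hand": 10, "dp": [0, 0, 0], "angular": [0, 0, 0]},
    {"hand": 10, "dp": [0, 0, 0], "angular": [0, 0, 0]},
    {"hand": 10, "dp": [0, 0, 0], "angular": [0, 0, 0]},
    {"hand": 10, "dp": [0, 0, 0], "angular": [0, 0, 0]},
    {"hand": 10, "dp": [0, 0, 0], "angular": [0, 0, 0]}
  ]
}}

```text
clock: 17.18
tcp_pos: [0.4953, -0.3275, 0.0016]
ee_rot: [-88.0, 89.5, 179.3]
ft_force: [-17.4, -1.4, 12.8]
gripper_width: 0.0245
```

```bash
python3 - <<'E'
from h import *
c=optics.capture("wrist"); cv2.imwrite("pics/w19.png",cv2.resize(c["frame"][200:320,220:410],None,fx=4,fy=4,interpolation=cv2.INTER_CUBIC))
E
```

```text
(no output)
```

View pics/w19.png

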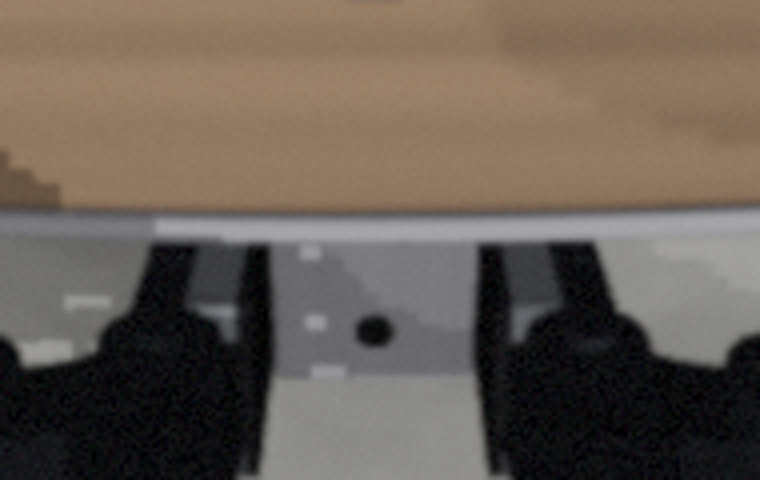

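```bash
python3 - <<'E'
from h import *
print(job.hand_in()); s=bot.get_state(); print(s["clock"],s["tcp_pos"],s["ft_force"],s["gripper_width"])
E
```

```text
the job is handed in; nothing more can be done
None
the job is handed in; nothing more can be done
```

I squared the pile in front of the shelf and pushed it into the label slot until it hit the stop. I handed in at about 17 s of the 67 s, still gripping it at 60 N; the hand-in gave no verdict.

**How I did it:** I squeezed the pile across its long sides, then across its short ends. I gripped it again near its rear end, lined it up with the shelf (about −2.6°), and pushed it in.

**Last checks:**
- **Fully home:** the pin in the shelf's top had moved about 9.6 mm just before the final push. After that the arm stopped advancing at x = 0.4953 m while the push on the tool rose from about 14 N to 18 N.
- **Pile:** in the last wrist picture it sits centred under the lip with a single clean rear edge and no sign of slipping in the fingers. The front edges are hidden in the slot, so I could not check those.
- **Tin and wax block:** both looked unmoved in the last side picture, but I did not measure their positions again.

**Small disagreements:**
- The gripper read 24.2–24.8 mm on the 26 mm wide pile.
- The tool leaned about 0.5° under the push.
- About 13 N of vertical force showed on the tool, probably the fingertips resting on the table. That means the 18 N probably includes some friction as well as the spring and its stop.

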